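# Set up heel lifts for pressing

### The arm

A 6-joint arm with a two-finger parallel gripper is mounted at the origin on the work surface. World frame = base frame: x ahead of the robot, y to its left, z up, the work surface at z = 0. Lengths are in m, angles in rad, forces in N, time in s.
With the tool pointing down it reaches from about 0.25 to 0.85 m from the base axis. Payload 12.5 kg.
Tool frame: the origin (TCP) lies on the centre line of the jaws, within the pads' length; the fingertips stand 14 mm ahead of it and the grasp point (between the pads) lies 5 mm behind it (robot.nose_length is the distance from the TCP to the fingertips, in m); z points along the fingers, y is the line along which they close (so a half turn about z gives the same grasp; the last joint's range is limited). The gripper opens to 93 mm and grips with 3 to 60 N. Pads are 15 mm wide; open, the fingers measure 128 mm over their backs; the gripper's body (75 mm by 188 mm) begins 65 mm behind the grasp point.
Start: joints at [1.221, 0.351, 1.652, -0, 1.139, -0.085], TCP at [0.144, 0.531, 0.233] pointing down, gripper open.
Joint ranges: [-2.75, 2.75], [-0.79, 2.1], [0.01, 2.65], [-1.57, 4.71], [0.07, 3.14], [-2.87, 2.87]. Speed limits (rad/s): [2.22, 2.22, 2.79, 3.14, 3.14, 3.14].

### API

Orientations are given as a unit quaternion [x, y, z, w].
In Python, from bench import robot gives the robot as it stands.
- The arm moves only by the tool drive_tool, never from a script. Its argument "deltas" is a list of rows, each an object with "linear": the shift along the tool's x, y, z in m, a list of three; "rotation": the turn, a rotation vector about the tool's x, y, z in degrees, a list of three; "grip": the closure, from 0 (fully open) to 1 (shut). A call has 1 to 10 rows; each row is the pose to reach, as a shift and turn from the pose commanded when the call began, along the tool's axes at that moment; what a row does not reach only later rows make up. A row lasts 1/12 s, in which the tool goes at most 41.7 mm and 7.16 degrees, less where a joint would pass 70% of its speed; a pose out of reach is approached as far as the arm can. A call with a gripper value outside its range is refused whole. The fingers move at their own pace and stop on an object; "newtons" is the grip in N (left out, the last holds). Time passes only in rows, so rows that repeat a pose let the fingers close. It gives the time, the measured TCP pose, the force, the opening and the grip force at its end, in the units of the state.
- robot.get_obs(): the state, without advancing time (a new reading comes with each control period).
- robot.camera(name): name is "scene" or "top" or "wrist"; returns a dict with "image" (480x640x3 uint8, red, green, blue), "mtx" (3x3 intrinsics, pixels), "rvec" (rotation vector, rad) and "tvec" (3), from world to camera coordinates, as OpenCV has them. Camera axes: x right, y down, z forward; pixel columns grow to the right and rows downward; lengths in m; the calibration is good to about 2 mm. A picture is of the moment at which its call begins. There is no depth.
- robot.hand_in(): hands the job in; it is judged then, once.
Trained networks look in a picture, given as the dict that the camera call returned (one of the last four; its "shot" number tells which), for a name from the list of things; names that differ only in an ending like _2 or _b are one class to them, and where a whole thing is asked for, a point or a joint stands for the part that bears it (a point fixed in the world has none). Each returns a list of dicts, best first, with "p" (0 to 1); they miss things now and then, are a little off and sometimes report something else, mostly with a low value. They report only what shows in the picture. A call takes as long as a camera call. They do not tell look-alikes from the thing itself.
- robot.find_in(picture, name): "pixel" ([column, row] in pixels, amid what is visible of it).
The state is a dict: "time_s": time; "joint_positions": joint angles; "joint_vel": joint speeds; "joint_efforts": joint torques, N m; "tcp_pos": TCP position; "ee_rot": TCP orientation; "wrist_force": force on the tool from outside, world axes, zero at the start; "wrist_torque": the same for the moment, N m; "width": opening from 0.0 (shut) to 1.0 (fully open); "gripper_force": force on a finger pad.
Only numpy, scipy, OpenCV 4.12 (cv2) and the standard library are available. Lean on these libraries where they do the work, as an engineer would, in place of code of your own. Each camera call takes 0.05 s, during which the arm holds its last target. There are 200 camera calls.

### The job

Get the heel lifts ready for pressing: first slide the plywood board up until its long edge lies flat against the angle-iron rail, within the rail's length. Then pile every heel lift on the bench squarely inside the blue outline on the board, all round ends towards the rail, and finally stand the green iron weight upright and squarely on top of the pile. The board must still lie against the rail at the end; leave the other things on the bench where they are.

Things in the scene. Friction and masses are not known exactly. Their poses are not given: they have to be found in the camera images.
- rail: Fixed steel angle-iron rail, 340 mm long along its y axis, turned up to 0.2 rad. Its upright flange is 40 mm high and 5 mm thick; the origin is at bench level in the middle of the flange's working face, which looks along -x (towards the robot). Its foot lies behind the face (x 0 to 40 mm).
- board: Loose plywood board 240 mm long (y) by 96 wide (x) by 18 thick, about 0.35 kg, too wide to grasp; slides on the bench. Origin: centre of its underside; its +x long edge belongs against the rail's working face (origin then at x = -48 mm in the rail's frame). A blue outline like a lift, 70 x 58 mm inside the line, is painted centrally on top, round end to +x.
- spot (a point): Centre of the painted outline, on the board's top face (18 mm above its underside, over its origin).
- edge_left (a point): Point on the board's rail-side long edge face, 115 mm to +y of its middle, half-way up.
- edge_right (a point): Point on the board's rail-side long edge face, 115 mm to -y of its middle, half-way up.
- lift1: Heel lift, a rigid sand-coloured leatherboard plate, D-shaped: 70 mm long (x), 58 wide (y), 12 thick, 60 g. Origin: centre of its 70 x 58 mm underside. The +x end is a half circle of radius 29 mm; the sides are straight and parallel from x = -35 to +6 mm; the -x end is straight. Both faces are alike: either may be up. 3 or 4 of the five lifts are present.
- lift2: Heel lift, a rigid rust-brown leatherboard plate, D-shaped: 70 mm long (x), 58 wide (y), 12 thick, 60 g. Origin: centre of its 70 x 58 mm underside. The +x end is a half circle of radius 29 mm; the sides are straight and parallel from x = -35 to +6 mm; the -x end is straight. Both faces are alike: either may be up. 3 or 4 of the five lifts are present.
- lift3: Heel lift, a rigid grey leatherboard plate, D-shaped: 70 mm long (x), 58 wide (y), 12 thick, 60 g. Origin: centre of its 70 x 58 mm underside. The +x end is a half circle of radius 29 mm; the sides are straight and parallel from x = -35 to +6 mm; the -x end is straight. Both faces are alike: either may be up. 3 or 4 of the five lifts are present.
- lift4: Heel lift, a rigid cream leatherboard plate, D-shaped: 70 mm long (x), 58 wide (y), 12 thick, 60 g. Origin: centre of its 70 x 58 mm underside. The +x end is a half circle of radius 29 mm; the sides are straight and parallel from x = -35 to +6 mm; the -x end is straight. Both faces are alike: either may be up. 3 or 4 of the five lifts are present.
- lift5: Heel lift, a rigid orange-brown leatherboard plate, D-shaped: 70 mm long (x), 58 wide (y), 12 thick, 60 g. Origin: centre of its 70 x 58 mm underside. The +x end is a half circle of radius 29 mm; the sides are straight and parallel from x = -35 to +6 mm; the -x end is straight. Both faces are alike: either may be up. 3 or 4 of the five lifts are present.
- weight: Green cast-iron press weight, about 0.6 kg: a base 70 mm (x) by 56 mm (y) by 20 mm high with an upright grip bar on its middle, 50 mm long (x), 18 mm thick (y), from 20 to 48 mm high. Origin at the centre of its underside.
- polish_tin: Bystander: flat red polish tin, 72 mm diameter, 24 mm high; origin under its centre.
- hammer: Bystander: hammer lying on the bench; x along its handle.
- brush: Bystander: wooden shoe brush 160 x 50 x 45 mm lying on its bristles; origin under its centre.
- glue_can: Bystander: blue can, 80 mm diameter, 85 mm high; origin under its centre.
- tape_roll: Bystander: yellow tape roll lying flat, 100 mm diameter, 25 mm high; origin under its centre.
- tack_jar: Bystander: amber jar with a steel lid, 68 mm diameter, 75 mm high; origin under its centre.
- spreader: Bystander: glue spreader (spatula) lying on the bench; x along its handle.
Things that resemble listed ones, but are neither listed nor needed, are in the scene too. Leave any pink look-alike of the lift2 alone. Leave any black look-alike of the lift4 alone.

How it is judged:
By the outcome, as a careful person would: the job done as asked, in the order asked, and still so for the second after the job is handed in, with the robot touching nothing.
Of lift1, lift2, lift3, lift4, lift5 only 3 to 4 are there at a start; the rules pass over those that are not, and their reading is None.
At some moment in a run one of board, lift1, lift2, lift3, lift4, lift5 may be knocked a few centimetres aside while the robot is not near it.
Once in a run the grip may slacken for a moment while it holds something.
It also fails if it takes over 210 s, if anything falls off the work surface, if the arm or the gripper's body presses on something with over 40 N, if the wrist force passes 120 N, or if a joint passes its speed limit or range.

## Working session

There is one attempt and no reset: what is moved stays moved. The work goes in short steps, Python scripts to look and compute and a tool call to move; the robot and the scene stay as the last step left them, time stands still between calls to the robot, and variables do not carry over. Pictures are saved under pics/ and viewed, at most 16 in all, crops included, and the job is handed in when it is done.

Besides the shell and the picture viewer there is one more tool, called as name(argument=value, ...), one argument or row to a line, values as JSON. drive_tool: Moves the arm, as the interface text tells. Its arguments: {"type":"object","properties":{"deltas":{"type":"array","items":{"type":"object","properties":{"linear":{"type":"array","items":{"type":"number"}},"rotation":{"type":"array","items":{"type":"number"}},"grip":{"type":"number"}}}},"newtons":{"type":"number"}},"required":["deltas"]}

```bash
mkdir -p pics
cat > h.py <<'E'
import numpy as np, cv2, json
from bench import robot
from scipy.spatial.transform import Rotation as R
def shot(n,f=None):
    c=robot.camera(n)
    if f: cv2.imwrite('pics/'+f,c['image'][:,:,::-1])
    return c
def px2w(c,px,z):
    Rm=cv2.Rodrigues(np.array(c['rvec'],float))[0]; t=np.array(c['tvec'],float).ravel()
    p=cv2.undistortPoints(np.array([[px]],float),np.array(c['mtx'],float),None)[0,0]
    d=Rm.T@np.array([p[0],p[1],1]); o=-Rm.T@t
    return o+d*(z-o[2])/d[2]
def w2px(c,P):
    return cv2.projectPoints(np.array(P,float).reshape(-1,3),np.array(c['rvec'],float),np.array(c['tvec'],float),np.array(c['mtx'],float),None)[0][:,0]
E
python3 - <<'E'
from h import *
c=shot('top','top0.png')
for n,z in [('rail',.04),('board',.018),('lift1',.012),('lift2',.012),('lift3',.012),('lift4',.012),('lift5',.012),('weight',.04),('spot',.018),('edge_left',.009),('edge_right',.009)]:
    for d in robot.find_in(c,n)[:3]: print(n,round(d['p'],2),np.round(d['pixel']),np.round(px2w(c,d['pixel'],z),3))
c=shot('scene','scene0.png')
o=robot.get_obs();print(o)
E
```

```text
board 0.88 [349. 212.] [ 0.569 -0.048  0.018]
board 0.6 [221. 160.] [0.728 0.313 0.018]
lift1 0.88 [433. 228.] [ 0.523 -0.279  0.012]
lift1 0.87 [194. 264.] [0.433 0.384 0.012]
lift1 0.77 [181. 312.] [0.304 0.416 0.012]
lift2 0.88 [433. 228.] [ 0.523 -0.279  0.012]
lift2 0.87 [194. 264.] [0.433 0.384 0.012]
lift2 0.77 [181. 312.] [0.304 0.416 0.012]
lift3 0.88 [433. 228.] [ 0.523 -0.279  0.012]
lift3 0.87 [194. 264.] [0.433 0.384 0.012]
lift3 0.77 [181. 312.] [0.304 0.416 0.012]
lift4 0.88 [433. 228.] [ 0.523 -0.279  0.012]
lift4 0.87 [194. 264.] [0.433 0.384 0.012]
lift4 0.77 [181. 312.] [0.304 0.416 0.012]
lift5 0.88 [433. 228.] [ 0.523 -0.279  0.012]
lift5 0.87 [194. 264.] [0.433 0.384 0.012]
lift5 0.77 [181. 312.] [0.304 0.416 0.012]
weight 0.73 [176. 184.] [0.654 0.433 0.04 ]
weight 0.68 [351. 213.] [ 0.562 -0.05   0.04 ]
spot 0.71 [530. 215.] [ 0.553 -0.546  0.018]
edge_left 0.65 [351. 210.] [ 0.577 -0.053  0.009]
edge_right 0.64 [352. 211.] [ 0.576 -0.057  0.009]
edge_right 0.61 [474. 261.] [ 0.427 -0.386  0.009]
{'time_s': 0.65, 'joint_positions': array([ 1.22140757e+00,  3.50678127e-01,  1.65179818e+00, -3.89516870e-05,
        1.13908005e+00, -8.46226388e-02]), 'joint_vel': array([-0.00056077, -0.00134398, -0.00048149,  0.00016034,  0.00022788,
       -0.00061026]), 'joint_efforts': array([-7.10029053e-04, -4.97149909e+01, -2.85425985e+01,  6.98378216e-02,
        2.22102483e-02, -1.80380127e-06]), 'tcp_pos': array([0.14391948, 0.53082777, 0.23264524]), 'ee_rot': array([1.31988643e-01, 9.91251228e-01, 1.39132586e-05, 2.11814563e-05]), 'wrist_force': array([-0.27862519,  0.00510856,  0.68391146]), 'wrist_torque': array([-0.02240842,  0.0125616 , -0.01927495]), 'gripper_force': 0.0, 'width': 1.0019787288817332}
```

View pics/top0.png

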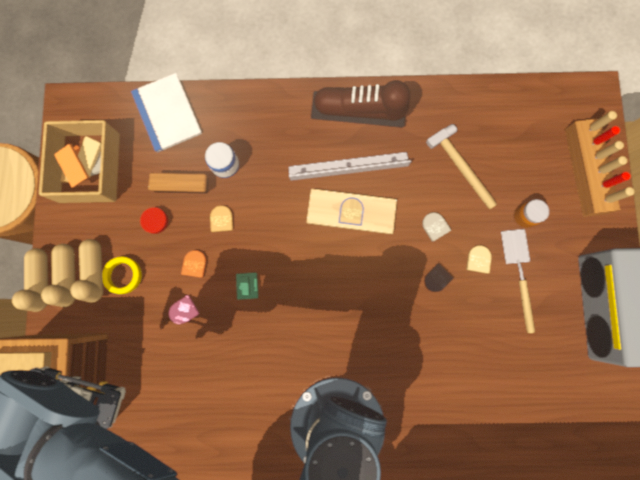

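View pics/scene0.png

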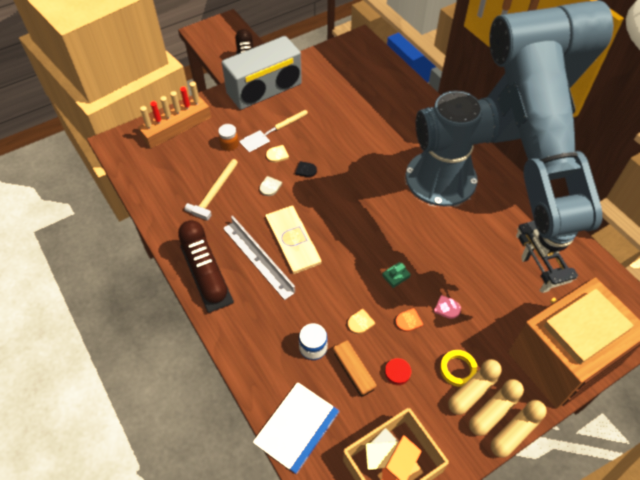

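Run:
```python
import cv2
a=cv2.imread('pics/top0.png'); b=cv2.imread('pics/scene0.png')
cv2.imwrite('pics/c1.png',cv2.resize(a[145:335,140:510],(800,411),interpolation=cv2.INTER_CUBIC))
cv2.imwrite('pics/c2.png',cv2.resize(b[240:350,310:480],(800,518),interpolation=cv2.INTER_CUBIC))
```

```text
(no output)
```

View pics/c1.png

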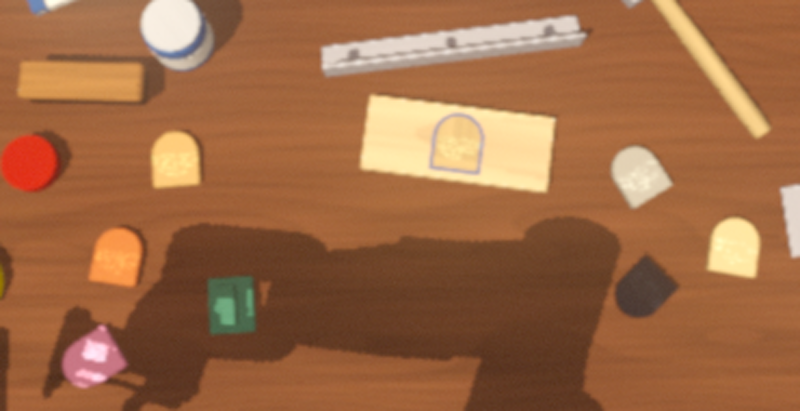

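View pics/c2.png

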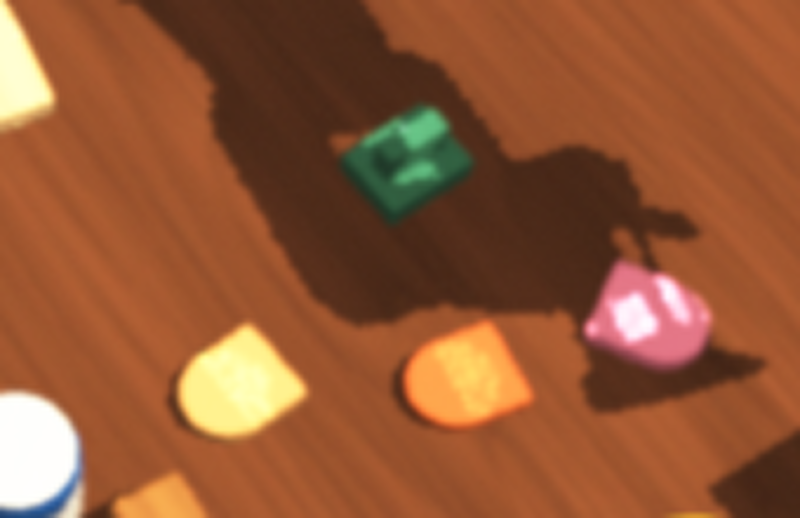

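```bash
cat >> h.py <<'E'
from scipy.optimize import least_squares
a=np.linspace(-np.pi/2,np.pi/2,25)
D=np.vstack([[[-.035,-.029]],np.c_[.006+.029*np.cos(a),.029*np.sin(a)],[[-.035,.029]]])
def rect(l,w): return np.array([[-l,-w],[l,-w],[l,w],[-l,w]])/2
def mask(c,px,tol=22,rad=4,box=70):
    im=cv2.cvtColor(c['image'],cv2.COLOR_RGB2LAB).astype(float); x,y=map(int,np.round(px))
    m=np.median(im[y-rad:y+rad+1,x-rad:x+rad+1].reshape(-1,3),0)
    d=np.sqrt((((im-m)*[.4,1.3,1.3])**2).sum(2))<tol
    _,lab=cv2.connectedComponents(d.astype(np.uint8)); k=(lab==lab[y,x]).astype(np.uint8)
    return k
def fit(c,px,z,poly,yaw0,tol=22,rad=4):
    k=mask(c,px,tol,rad); cs=cv2.findContours(k,cv2.RETR_EXTERNAL,cv2.CHAIN_APPROX_NONE)[0]
    ct=max(cs,key=cv2.contourArea)[:,0].astype(float)
    W=np.array([px2w(c,p,z)[:2] for p in ct[::max(1,len(ct)//150)]])
    A=poly.astype(np.float32).reshape(-1,1,2)*1000
    def res(q):
        L=(W-q[:2])@np.array([[np.cos(q[2]),-np.sin(q[2])],[np.sin(q[2]),np.cos(q[2])]])
        return [cv2.pointPolygonTest(A,(float(u*1000),float(v*1000)),True) for u,v in L]
    r=min((least_squares(res,[*W.mean(0),y],loss='soft_l1',diff_step=1e-4) for y in np.atleast_1d(yaw0)),key=lambda r:r.cost)
    return np.round(r.x,4),round(float(np.sqrt(np.mean(np.square(res(r.x))))),2),len(ct)
def plan(wps,start=None):
    o=robot.get_obs()
    if start is None:
        X=R.from_quat(o['ee_rot']).as_matrix(); start=[*o['tcp_pos'],np.arctan2(X[1,0],X[0,0])]
    x,y,z,w=start
    for p in wps:
        d=np.array(p[:3])-[x,y,z]; c,s=np.cos(w),np.sin(w)
        dy=(p[3]-w+np.pi)%(2*np.pi)-np.pi
        print('lin',np.round([d[0]*c+d[1]*s,d[0]*s-d[1]*c,-d[2]],4),'rotz',round(-np.degrees(dy),1))
def st():
    o=robot.get_obs();X=R.from_quat(o['ee_rot']).as_matrix()
    print('t',round(o['time_s'],2),'tcp',np.round(o['tcp_pos'],4),'yaw',round(np.arctan2(X[1,0],X[0,0]),4),'tilt',np.round(X[:,2],3),'F',np.round(o['wrist_force'],1),'w',round(o['width'],3),'gf',round(o['gripper_force'],1),'j',np.round(o['joint_positions'],2))
E
python3 - <<'E'
from h import *
c=shot('top')
Rm=cv2.Rodrigues(np.array(c['rvec'],float))[0];print('cam',-Rm.T@np.array(c['tvec']).ravel())
for n,p,y in [('sand',(221,222),[0]),('orange',(194,266),[0]),('grey',(435,229),[.5]),('cream',(479,262),[0])]:
    print(n,fit(c,p,.012,D,y))
print('weight',px2w(c,(247,286),.02))
print('board',fit(c,(325,205),.018,rect(.096,.24),[-.12]))
for q in [(325,76),(585,44)]: # bottom edge of rail
    P=(q[0]*.4625+140,q[1]*.4625+145); print('rail',P,px2w(c,P,0),px2w(c,P,.04))
c=shot('wrist','w0.png'); Rm=cv2.Rodrigues(np.array(c['rvec'],float))[0]
print('wcam',-Rm.T@np.array(c['tvec']).ravel(),Rm[2],c['mtx'])
# board plan
E
```

```text
cam [0.31284158 0.02806202 1.27060591]
sand (array([0.5621, 0.3125, 0.0865]), 1.22, 76)
orange (array([ 0.4374,  0.3856, -0.1651]), 1.03, 77)
grey (array([ 0.5308, -0.2841,  0.5232]), 1.1, 69)
cream (array([ 0.4347, -0.4016, -0.1932]), 0.93, 78)
weight [0.37043668 0.23579105 0.02      ]
board (array([ 0.5737, -0.0534, -0.15  ]), 0.98, 234)
rail (290.3125, 180.15) [0.67033067 0.11669926 0.        ] [0.65907654 0.11390886 0.04      ]
rail (410.5625, 165.35) [ 0.70662376 -0.22840293  0.        ] [ 0.69422709 -0.22032915  0.04      ]
wcam [0.07866844 0.54915125 0.38532429] [ 0.23923556 -0.06450132 -0.96881677] [[426.73247975   0.         315.18441805]
 [  0.         426.73247975 240.14581973]
 [  0.           0.           1.        ]]
```

Run:
```python
from h import *
plan([(.46,-.06,.233,3.247),(.46,-.06,.3,3.247)])
```

```text
lin [-4.597e-01 -4.875e-01 -4.000e-04] rotz -21.2
lin [-0.4597 -0.4875 -0.0674] rotz -21.2
```

drive_tool(
  deltas=[
    {"linear":[-0.02,-0.04,0],"rotation":[0,0,-5],"grip":0},
    {"linear":[-0.05,-0.08,0],"rotation":[0,0,-10],"grip":0},
    {"linear":[-0.09,-0.11,0],"rotation":[0,0,-15],"grip":0},
    {"linear":[-0.12,-0.14,-0.01],"rotation":[0,0,-21.2],"grip":0},
    {"linear":[-0.15,-0.17,-0.02],"rotation":[0,0,-21.2],"grip":0},
    {"linear":[-0.18,-0.2,-0.03],"rotation":[0,0,-21.2],"grip":0},
    {"linear":[-0.21,-0.23,-0.04],"rotation":[0,0,-21.2],"grip":0},
    {"linear":[-0.24,-0.26,-0.05],"rotation":[0,0,-21.2],"grip":0},
    {"linear":[-0.27,-0.29,-0.06],"rotation":[0,0,-21.2],"grip":0},
    {"linear":[-0.3,-0.32,-0.067],"rotation":[0,0,-21.2],"grip":0},
  ],
)

```text
time_s: 1.58
tcp_pos: [0.3339, 0.1701, 0.2942]
ee_rot: [-0.053, 0.999, 0.0, 0.001]
wrist_force: [1.0, 0.8, -0.3]
width: 1.002
gripper_force: 0.0
```

Run:
```python
from h import *
st();plan([(.46,-.06,.3,3.247)])
```

```text
t 1.58 tcp [0.3339 0.1701 0.2942] yaw -3.0361 tilt [ 0.001  0.    -1.   ] F [ 1.   0.8 -0.3] w 1.002 gf 0.0 j [ 0.35 -0.05  1.97  0.    1.22 -1.33]
lin [-0.1012 -0.2421 -0.0058] rotz 0.0
```

drive_tool(
  deltas=[
    {"linear":[-0.05,-0.12,0],"rotation":[0,0,0],"grip":0},
    {"linear":[-0.1,-0.24,0],"rotation":[0,0,0],"grip":0},
    {"linear":[-0.1,-0.24,0],"rotation":[0,0,0],"grip":0},
    {"linear":[-0.1,-0.24,0],"rotation":[0,0,0],"grip":0},
    {"linear":[-0.1,-0.24,0],"rotation":[0,0,0],"grip":0},
    {"linear":[-0.1,-0.24,0],"rotation":[0,0,0],"grip":0},
    {"linear":[-0.1,-0.24,0],"rotation":[0,0,0],"grip":0},
    {"linear":[-0.1,-0.24,0],"rotation":[0,0,0],"grip":0},
  ],
)

```text
time_s: 2.25
tcp_pos: [0.4588, -0.0584, 0.2929]
ee_rot: [-0.051, 0.999, -0.0, -0.0]
wrist_force: [0.3, 0.2, -0.7]
width: 1.002
gripper_force: 0.0
```

Run:
```python
from h import *
st()
c=shot('wrist','w1.png')
for n,p,yaw in [('board',(.574,-.0534,.018),0)]:
    print(w2px(c,[p,(.574,-.0,.018)]))
    q=w2px(c,[(.574,0,.018)])[0]
    print(fit(c,q,.018,rect(.096,.24),[-.13]))
plan([(.478,-.062,.018,3.247)])
```

```text
t 2.25 tcp [ 0.4588 -0.0584  0.2929] yaw -3.0397 tilt [-0. -0. -1.] F [ 0.3  0.2 -0.7] w 1.002 gf 0.0 j [-0.23  0.13  1.79 -0.    1.23 -1.9 ]
[[308.3268093  306.22255552]
 [357.52913335 310.93816254]]
(array([ 0.5734, -0.0509, -0.1471]), 9.54, 563)
lin [-0.0194 -0.0072  0.2749] rotz -0.1
```

View pics/w1.png

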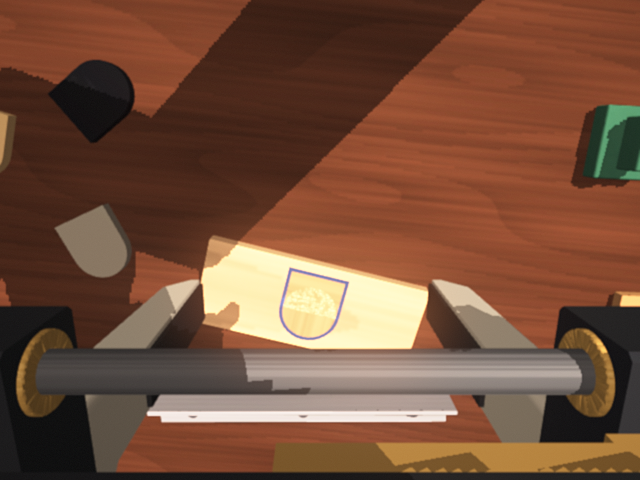

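drive_tool(
  deltas=[
    {"linear":[-0.019,-0.007,0.04],"rotation":[0,0,0],"grip":0},
    {"linear":[-0.019,-0.007,0.08],"rotation":[0,0,0],"grip":0},
    {"linear":[-0.019,-0.007,0.12],"rotation":[0,0,0],"grip":0},
    {"linear":[-0.019,-0.007,0.16],"rotation":[0,0,0],"grip":0},
    {"linear":[-0.019,-0.007,0.2],"rotation":[0,0,0],"grip":0},
    {"linear":[-0.019,-0.007,0.235],"rotation":[0,0,0],"grip":0},
    {"linear":[-0.019,-0.007,0.26],"rotation":[0,0,0],"grip":0},
    {"linear":[-0.019,-0.007,0.275],"rotation":[0,0,0],"grip":0},
    {"linear":[-0.019,-0.007,0.275],"rotation":[0,0,0],"grip":0},
    {"linear":[-0.019,-0.007,0.275],"rotation":[0,0,0],"grip":0},
  ],
)

```text
time_s: 3.13
tcp_pos: [0.4773, -0.0601, 0.0185]
ee_rot: [-0.053, 0.999, 0.0, -0.0]
wrist_force: [-0.3, -0.2, 0.6]
width: 1.0
gripper_force: 0.0
```

drive_tool(
  deltas=[
    {"linear":[-0.008,0,0],"rotation":[0,0,0],"grip":0},
    {"linear":[-0.016,0,0],"rotation":[0,0,0],"grip":0},
    {"linear":[-0.024,0,0],"rotation":[0,0,0],"grip":0},
    {"linear":[-0.032,0,0],"rotation":[0,0,0],"grip":0},
    {"linear":[-0.04,0,0],"rotation":[0,0,0],"grip":0},
    {"linear":[-0.048,0,0],"rotation":[0,0,0],"grip":0},
    {"linear":[-0.056,0,0],"rotation":[0,0,0],"grip":0},
    {"linear":[-0.064,0,0],"rotation":[0,0,0],"grip":0},
    {"linear":[-0.072,0,0],"rotation":[0,0,0],"grip":0},
    {"linear":[-0.08,0,0],"rotation":[0,0,0],"grip":0},
  ],
)

```text
time_s: 3.97
tcp_pos: [0.5578, -0.0527, 0.0182]
ee_rot: [-0.053, 0.999, 0.0, -0.0]
wrist_force: [-4.5, -1.0, 3.8]
width: 1.0
gripper_force: 2.2
```

Run:
```python
from h import *
st()
c=shot('wrist','w2.png')
```

```text
t 3.97 tcp [ 0.5578 -0.0527  0.0182] yaw -3.0362 tilt [-0.001  0.    -1.   ] F [-4.5 -1.   3.8] w 1.0 gf 2.2 j [-0.18  0.67  1.76 -0.    0.71 -1.85]
```

View pics/w2.png

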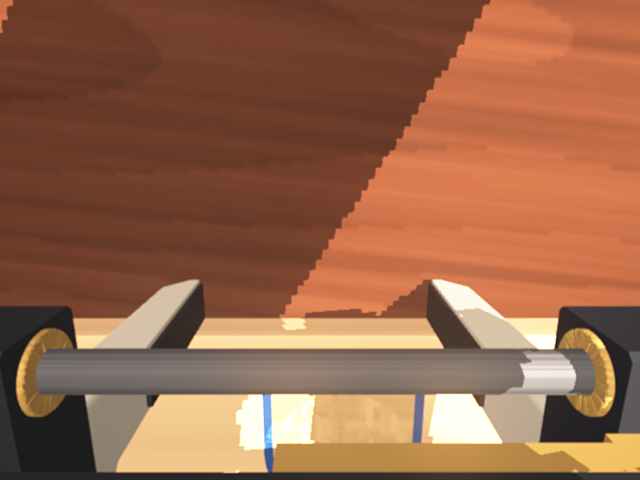

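drive_tool(
  deltas=[
    {"linear":[-0.003,0,0],"rotation":[0,0,0],"grip":0},
    {"linear":[-0.006,0,0],"rotation":[0,0,0],"grip":0},
    {"linear":[-0.009,0,0],"rotation":[0,0,0],"grip":0},
    {"linear":[-0.012,0,0],"rotation":[0,0,0],"grip":0},
    {"linear":[-0.015,0,0],"rotation":[0,0,0],"grip":0},
    {"linear":[-0.018,0,0],"rotation":[0,0,0],"grip":0},
    {"linear":[-0.02,0,0],"rotation":[0,0,0],"grip":0},
    {"linear":[-0.022,0,0],"rotation":[0,0,0],"grip":0},
  ],
)

```text
time_s: 4.68
tcp_pos: [0.5793, -0.0505, 0.0183]
ee_rot: [-0.053, 0.999, -0.0, 0.0]
wrist_force: [-1.7, -0.1, -1.4]
width: 0.999
gripper_force: 0.8
```

drive_tool(
  deltas=[
    {"linear":[-0.001,0,0],"rotation":[0,0,0],"grip":0},
    {"linear":[-0.002,0,0],"rotation":[0,0,0],"grip":0},
  ],
)

```text
time_s: 4.85
tcp_pos: [0.5811, -0.0503, 0.0183]
ee_rot: [-0.053, 0.999, 0.0, -0.0]
wrist_force: [-1.5, -0.8, -1.0]
width: 0.999
gripper_force: 0.9
```

drive_tool(
  deltas=[
    {"linear":[-0.001,0,0],"rotation":[0,0,0],"grip":0},
    {"linear":[-0.002,0,0],"rotation":[0,0,0],"grip":0},
  ],
)

```text
time_s: 5.02
tcp_pos: [0.5816, -0.0502, 0.0182]
ee_rot: [-0.053, 0.999, 0.0, -0.002]
wrist_force: [-14.8, -3.1, 10.9]
width: 1.0
gripper_force: 7.5
```

drive_tool(
  deltas=[
    {"linear":[-0.001,0,0],"rotation":[0,0,0],"grip":0},
    {"linear":[-0.002,0,0],"rotation":[0,0,0],"grip":0},
    {"linear":[-0.002,0,0],"rotation":[0,0,0],"grip":0},
  ],
)

```text
time_s: 5.27
tcp_pos: [0.5817, -0.0502, 0.0182]
ee_rot: [-0.053, 0.999, 0.0, -0.004]
wrist_force: [-20.4, -3.7, 16.5]
width: 1.002
gripper_force: 10.8
```

Run:
```python
from h import *
st()
c=shot('top')
print(fit(c,(325,197),.018,rect(.096,.24),[.1]))
y=c['image'][140:215,280:420,::-1]; cv2.imwrite('pics/c3.png',cv2.resize(y,(784,420),interpolation=cv2.INTER_CUBIC))
```

```text
t 5.27 tcp [ 0.5817 -0.0502  0.0182] yaw -3.0363 tilt [-0.009  0.    -1.   ] F [-20.4  -3.7  16.5] w 1.002 gf 10.8 j [-0.17  0.7   1.69 -0.    0.76 -1.84]
(array([0.2273, 0.0886, 1.7956]), 229.84, 1761)
```

View pics/c3.png

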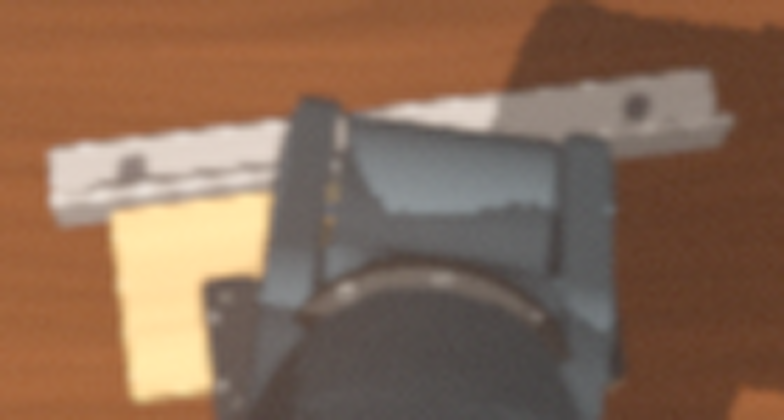

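drive_tool(
  deltas=[
    {"linear":[0.015,0,0],"rotation":[0,0,0],"grip":0},
    {"linear":[0.03,0,0],"rotation":[0,0,0],"grip":0},
    {"linear":[0.04,0,-0.03],"rotation":[0,0,0],"grip":0},
    {"linear":[0.05,0,-0.06],"rotation":[0,0,0],"grip":0},
    {"linear":[0.08,0,-0.09],"rotation":[0,0,0],"grip":0},
    {"linear":[0.11,0,-0.12],"rotation":[0,0,0],"grip":0},
    {"linear":[0.13,0,-0.15],"rotation":[0,0,0],"grip":0},
    {"linear":[0.15,0,-0.18],"rotation":[0,0,0],"grip":0},
    {"linear":[0.15,0,-0.2],"rotation":[0,0,0],"grip":0},
    {"linear":[0.15,0,-0.2],"rotation":[0,0,0],"grip":0},
  ],
)

```text
time_s: 6.15
tcp_pos: [0.4373, -0.0662, 0.2225]
ee_rot: [-0.052, 0.999, -0.001, 0.004]
wrist_force: [1.5, -0.7, -0.4]
width: 0.999
gripper_force: 0.0
```

Run:
```python
from h import *
st()
c=shot('wrist','w3.png')
plan([(.50,-.26,.13,3.142+.523)])
t=shot('top'); y=t['image'][140:250,280:420,::-1]; y=cv2.resize(y,(784,616),interpolation=cv2.INTER_CUBIC)
cv2.imwrite('pics/c4.png',np.hstack([y[:600,:400],y[:600,384:]]))
cv2.imwrite('pics/c4.png',y[:600])
```

```text
t 6.15 tcp [ 0.4373 -0.0662  0.2225] yaw -3.037 tilt [ 0.008 -0.002 -1.   ] F [ 1.5 -0.7 -0.4] w 0.999 gf 0.0 j [-0.26  0.16  1.93  0.    1.04 -1.93]
lin [-0.0424 -0.1995  0.0904] rotz -24.0
```

View pics/w3.png

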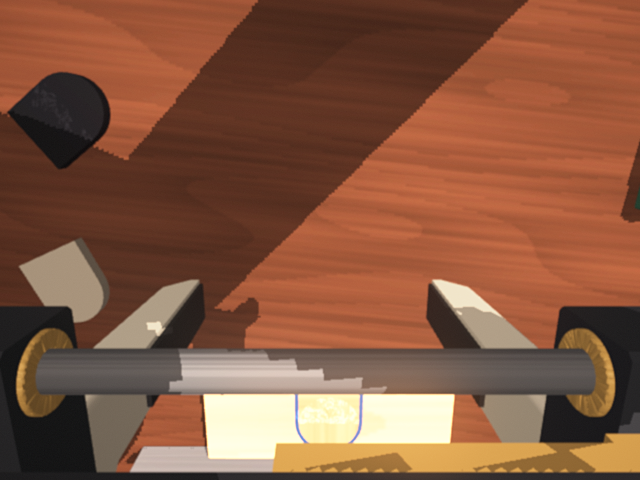

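drive_tool(
  deltas=[
    {"linear":[-0.04,0,-0.03],"rotation":[0,0,0],"grip":0},
    {"linear":[-0.08,0,-0.06],"rotation":[0,0,0],"grip":0},
    {"linear":[-0.11,0,-0.08],"rotation":[0,0,0],"grip":0},
    {"linear":[-0.14,0,-0.08],"rotation":[0,0,0],"grip":0},
    {"linear":[-0.17,0,-0.08],"rotation":[0,0,0],"grip":0},
    {"linear":[-0.2,0,-0.08],"rotation":[0,0,0],"grip":0},
    {"linear":[-0.22,0,-0.08],"rotation":[0,0,0],"grip":0},
    {"linear":[-0.22,0,-0.08],"rotation":[0,0,0],"grip":0},
    {"linear":[-0.22,0,-0.08],"rotation":[0,0,0],"grip":0},
    {"linear":[-0.22,0,-0.08],"rotation":[0,0,0],"grip":0},
  ],
)

```text
time_s: 7.08
tcp_pos: [0.6541, -0.0425, 0.2968]
ee_rot: [-0.053, 0.999, 0.0, -0.001]
wrist_force: [0.4, -0.3, 0.4]
width: 0.997
gripper_force: 0.0
```

Run:
```python
from h import *
st()
c=shot('wrist','w4.png')
print(w2px(c,[(.586,-.056,.018),(.586,0.02,.018)]))
for s in [(.586,.02,.018),(.586,-.12,.018)]:
  for tol in(22,35): print(fit(c,w2px(c,[s])[0],.018,rect(.096,.24),[.1],tol))
```

```text
t 7.08 tcp [ 0.6541 -0.0425  0.2968] yaw -3.0363 tilt [-0.002  0.    -1.   ] F [ 0.4 -0.3  0.4] w 0.997 gf 0.0 j [-0.14  0.5   1.27 -0.    1.37 -1.81]
[[308.19959144 129.90311042]
 [385.02665053 138.35774945]]
(array([ 0.6377, -0.0324,  0.1072]), 8.04, 613)
(array([ 0.6376, -0.0323,  0.108 ]), 7.71, 617)
(array([ 0.5664, -0.0829,  0.3982]), 108.5, 3876)
(array([ 0.7761,  0.057 , -0.2091]), 235.98, 3084)
```

View pics/w4.png

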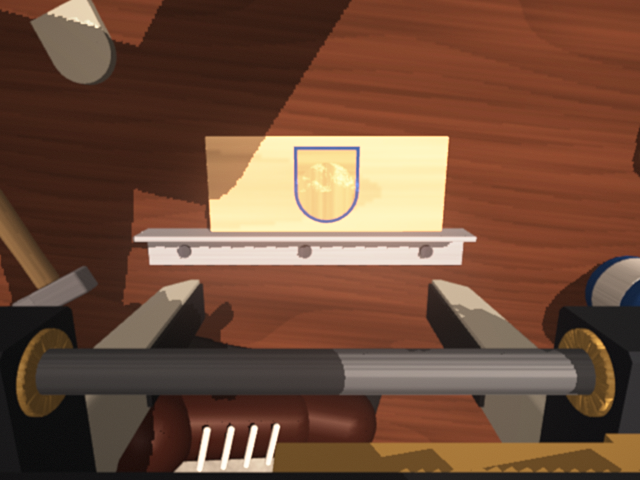

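Run:
```python
from h import *
c=robot.camera('wrist')
P=[px2w(c,p,.018)[:2] for p in [(205.5,136.5),(448.5,136.5),(442.5,231),(211.5,231)]]
print(np.round(P,4)); m=(P[0]+P[1])/2; d=P[1]-P[0]; print(np.linalg.norm(d),'yaw',np.arctan2(-d[0],d[1]),np.linalg.norm(P[0]-P[3]))
print('outline mid', px2w(c,((295+358.5)/2,(147.5+222)/2),.018), 'len',px2w(c,(327,148),.018)-px2w(c,(327,222),.018))
print('rail ends',px2w(c,(135,236),.04),px2w(c,(476,236),.04))
g=cv2.cvtColor(c['image'],cv2.COLOR_RGB2GRAY).astype(int)
for col in (220,280,300,350,380,430): print(col,g[224:240,col])
plan([(.531,-.334,.25,3.142+.523),(.531,-.334,.2,3.142+.523)])
```

```text
[[ 0.6031 -0.156 ]
 [ 0.5777  0.0819]
 [ 0.6726  0.0931]
 [ 0.698  -0.1457]]
0.2392036130679131 yaw 0.10600858645812325 0.09545007743670178
outline mid [ 0.63757447 -0.03198399  0.018     ] len [-0.07436914 -0.00842795  0.        ]
rail ends [ 0.70538034 -0.21580832  0.04      ] [0.6697268  0.11972748 0.04      ]
220 [234 234 234 235 239 242 235 188 149 148 148 157 197 231 232 227]
280 [241 242 242 242 243 243 236 192 157 154 154 163 206 236 237 232]
300 [241 241 241 242 242 243 234 193 158 156 155 162 206 236 237 233]
350 [241 241 241 241 241 242 234 191 159 159 157 165 208 238 237 231]
380 [241 240 241 240 240 240 232 188 159 159 158 167 210 238 237 233]
430 [238 238 238 238 239 238 229 181 153 154 153 163 206 237 237 233]
lin [ 0.1529 -0.2768  0.048 ] rotz -24.0
lin [ 0.1529 -0.2768  0.098 ] rotz -24.0
```

Run:
```python
from h import *
plan([(.527,-.2865,.18,3.142+.523)])
```

```text
lin [ 0.1519 -0.2292  0.118 ] rotz -24.0
```

drive_tool(
  deltas=[
    {"linear":[0.02,-0.03,0.01],"rotation":[0,0,-6],"grip":0},
    {"linear":[0.04,-0.06,0.03],"rotation":[0,0,-12],"grip":0},
    {"linear":[0.06,-0.09,0.05],"rotation":[0,0,-18],"grip":0},
    {"linear":[0.08,-0.12,0.07],"rotation":[0,0,-24],"grip":0},
    {"linear":[0.1,-0.15,0.09],"rotation":[0,0,-24],"grip":0},
    {"linear":[0.12,-0.18,0.11],"rotation":[0,0,-24],"grip":0},
    {"linear":[0.14,-0.21,0.118],"rotation":[0,0,-24],"grip":0},
    {"linear":[0.152,-0.229,0.118],"rotation":[0,0,-24],"grip":0},
    {"linear":[0.152,-0.229,0.118],"rotation":[0,0,-24],"grip":0},
    {"linear":[0.152,-0.229,0.118],"rotation":[0,0,-24],"grip":0},
  ],
)

```text
time_s: 8.02
tcp_pos: [0.5268, -0.287, 0.1806]
ee_rot: [-0.258, 0.966, -0.0, 0.0]
wrist_force: [0.8, 0.8, 0.8]
width: 1.0
gripper_force: 0.0
```

```bash
cat >> h.py <<'E'
def find(seed,yaw0,z=.012,fn=None,off=-.005,zg=.016,tols=(14,22,32)):
    st(); c=shot('wrist',fn)
    q=w2px(c,[seed])[0]; print('seed px',q)
    best=None
    for t in tols:
        try: r=fit(c,q,z,D,[yaw0],t)
        except Exception as e: print(e); continue
        print(t,r)
        if best is None or r[1]<best[1]: best=r
    x,y,w=best[0]; p=(x+off*np.cos(w),y+off*np.sin(w))
    print('box px',np.round(w2px(c,[(x,y,z)])[0])); plan([(*p,.1,w+np.pi),(*p,zg,w+np.pi)])
E
python3 - <<'E'
from h import *
find((.531,-.284,.012),.523,fn='g1.png')
E
```

```text
t 8.02 tcp [ 0.5268 -0.287   0.1806] yaw -2.6198 tilt [ 0. -0. -1.] F [0.8 0.8 0.8] w 1.0 gf 0.0 j [-0.58  0.5   1.57  0.    1.08 -2.67]
seed px [315.73096492 228.03525681]
14 (array([ 0.5314, -0.2819,  0.5481]), 8.58, 248)
22 (array([ 0.5307, -0.2825,  0.5362]), 6.34, 474)
32 (array([ 0.5307, -0.2826,  0.5279]), 0.9, 290)
box px [317. 229.]
lin [0.0004 0.0014 0.0808] rotz -0.3
lin [0.0004 0.0014 0.1648] rotz -0.3
```

drive_tool(
  deltas=[
    {"linear":[0,0.0014,0.04],"rotation":[0,0,0],"grip":0},
    {"linear":[0,0.0014,0.08],"rotation":[0,0,0],"grip":0},
    {"linear":[0,0.0014,0.12],"rotation":[0,0,0],"grip":0},
    {"linear":[0,0.0014,0.145],"rotation":[0,0,0],"grip":0},
    {"linear":[0,0.0014,0.16],"rotation":[0,0,0],"grip":0},
    {"linear":[0,0.0014,0.1648],"rotation":[0,0,0],"grip":0},
    {"linear":[0,0.0014,0.1648],"rotation":[0,0,0],"grip":0},
    {"linear":[0,0.0014,0.1648],"rotation":[0,0,0],"grip":0},
  ],
)

```text
time_s: 8.73
tcp_pos: [0.5276, -0.2841, 0.0161]
ee_rot: [-0.26, 0.966, -0.0, 0.0]
wrist_force: [-0.1, -0.4, 0.5]
width: 0.999
gripper_force: 0.0
```

drive_tool(
  deltas=[
    {"linear":[0,0,0],"rotation":[0,0,0],"grip":1},
    {"linear":[0,0,0],"rotation":[0,0,0],"grip":1},
    {"linear":[0,0,0],"rotation":[0,0,0],"grip":1},
    {"linear":[0,0,0],"rotation":[0,0,0],"grip":1},
    {"linear":[0,0,0],"rotation":[0,0,0],"grip":1},
    {"linear":[0,0,0],"rotation":[0,0,0],"grip":1},
    {"linear":[0,0,-0.01],"rotation":[0,0,0],"grip":1},
    {"linear":[0,0,-0.04],"rotation":[0,0,0],"grip":1},
    {"linear":[0,0,-0.08],"rotation":[0,0,0],"grip":1},
    {"linear":[0,0,-0.1],"rotation":[0,0,0],"grip":1},
  ],
  newtons=30,
)

```text
time_s: 9.57
tcp_pos: [0.5279, -0.2857, 0.1198]
ee_rot: [-0.259, 0.966, -0.001, 0.001]
wrist_force: [0.8, 0.2, -0.3]
width: 0.62
gripper_force: 30.0
```

Run:
```python
from h import *
st()
w=.106; p=np.array([.6378,-.0321])-.005*np.array([np.cos(w),np.sin(w)])
plan([(*p,.1,w+np.pi),(*p,.0355,w+np.pi)])
```

```text
t 9.57 tcp [ 0.5279 -0.2857  0.1198] yaw -2.6175 tilt [ 0.003 -0.002 -1.   ] F [ 0.8  0.2 -0.3] w 0.62 gf 30.0 j [-0.57  0.57  1.61 -0.    0.95 -2.67]
lin [-0.2175  0.1666  0.0198] rotz 24.0
lin [-0.2175  0.1666  0.0843] rotz 24.0
```

drive_tool(
  deltas=[
    {"linear":[-0.03,0.02,0],"rotation":[0,0,4],"grip":1},
    {"linear":[-0.06,0.045,0],"rotation":[0,0,8],"grip":1},
    {"linear":[-0.09,0.07,0],"rotation":[0,0,12],"grip":1},
    {"linear":[-0.12,0.09,0],"rotation":[0,0,16],"grip":1},
    {"linear":[-0.15,0.115,0],"rotation":[0,0,20],"grip":1},
    {"linear":[-0.18,0.14,0],"rotation":[0,0,24],"grip":1},
    {"linear":[-0.205,0.157,0.005],"rotation":[0,0,24],"grip":1},
    {"linear":[-0.2175,0.1666,0.02],"rotation":[0,0,24],"grip":1},
    {"linear":[-0.2175,0.1666,0.02],"rotation":[0,0,24],"grip":1},
    {"linear":[-0.2175,0.1666,0.02],"rotation":[0,0,24],"grip":1},
  ],
)

```text
time_s: 10.4
tcp_pos: [0.6314, -0.0314, 0.0953]
ee_rot: [-0.053, 0.999, 0.0, -0.001]
wrist_force: [-0.1, -0.1, -0.6]
width: 0.62
gripper_force: 30.0
```

Run:
```python
from h import *
st(); c=shot('wrist','p1.png')
# outline check: project board corners
B=rect(.096,.24); w=.106; Rw=np.array([[np.cos(w),-np.sin(w)],[np.sin(w),np.cos(w)]])
P=np.c_[(B@Rw.T)+[.6378,-.0321],np.full(4,.018)]; im=c['image'][:,:,::-1].copy()
cv2.polylines(im,[np.int32(w2px(c,P))],True,(0,0,255),1); cv2.imwrite('pics/p1.png',im)
p=np.array([.6378,-.0321])-.005*np.array([np.cos(w),np.sin(w)])
plan([(*p,.1,w+np.pi),(*p,.0345,w+np.pi)])
```

```text
t 10.4 tcp [ 0.6314 -0.0314  0.0953] yaw -3.0349 tilt [-0.001  0.    -1.   ] F [-0.1 -0.1 -0.6] w 0.62 gf 30.0 j [-0.12  0.66  1.53 -0.    0.96 -1.8 ]
lin [-0.0012 -0.0004 -0.0041] rotz -0.0
lin [-0.0012 -0.0004  0.0614] rotz -0.0
```

View pics/p1.png

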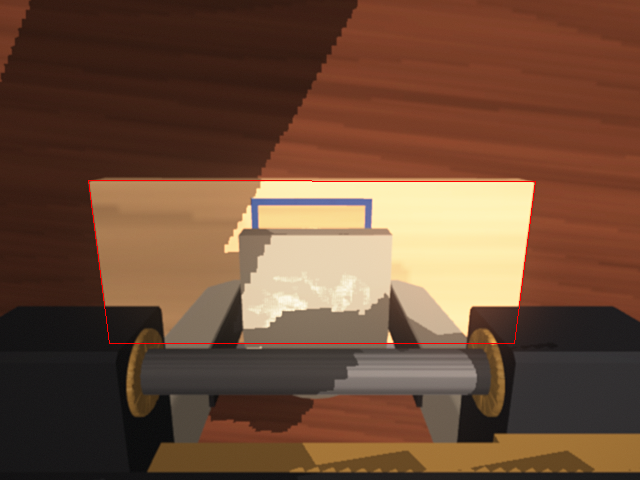

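Run:
```python
from h import *
st(); c=robot.camera('wrist')
w=.106; u=np.array([np.cos(w),np.sin(w)]);v=np.array([-np.sin(w),np.cos(w)])
for n,pl,z in [('outline',[(252,202),(371.5,202)],.018),('lift',[(240,234),(391.5,234)],.0913),('board',[(90,181),(533,181)],.018)]:
    P=np.array([px2w(c,p,z)[:2] for p in pl]); m=P.mean(0)-[.6378,-.0321]; print(n,'u',m@u,'v',m@v,'len',np.linalg.norm(P[1]-P[0]))
e=robot.get_obs()['tcp_pos'][:2]-[.6378,-.0321]; print('tcp',e@u,e@v)
```

```text
t 10.45 tcp [ 0.6316 -0.0324  0.0959] yaw -3.0361 tilt [-0. -0. -1.] F [ 0.4  0.  -1.3] w 0.621 gf 30.0 j [-0.12  0.65  1.53 -0.    0.96 -1.8 ]
outline u -0.036268830844931044 v -0.0010546158691995687 len 0.06516423615171472
lift u -0.03593382179068435 v 0.0010175375897187495 len 0.05743072364037547
board u -0.047683916570802135 v -0.001158905717887485 len 0.23863747382600903
tcp -0.006076142308707836 -0.00013278910404449494
```

drive_tool(
  deltas=[
    {"linear":[-0.0011,-0.0004,0.02],"rotation":[0,0,0],"grip":1},
    {"linear":[-0.0011,-0.0004,0.04],"rotation":[0,0,0],"grip":1},
    {"linear":[-0.0011,-0.0004,0.055],"rotation":[0,0,0],"grip":1},
    {"linear":[-0.0011,-0.0004,0.061],"rotation":[0,0,0],"grip":1},
    {"linear":[-0.0011,-0.0004,0.061],"rotation":[0,0,0],"grip":1},
    {"linear":[-0.0011,-0.0004,0.061],"rotation":[0,0,0],"grip":1},
  ],
)

```text
time_s: 11.0
tcp_pos: [0.6332, -0.0331, 0.0353]
ee_rot: [-0.052, 0.999, -0.0, 0.0]
wrist_force: [0.4, 0.3, -0.3]
width: 0.618
gripper_force: 30.0
```

```bash
python3 -c "
from h import *
st()"
```

```text
t 11.0 tcp [ 0.6332 -0.0331  0.0353] yaw -3.0374 tilt [ 0.001 -0.    -1.   ] F [ 0.4  0.3 -0.3] w 0.618 gf 30.0 j [-0.13  0.74  1.55 -0.    0.85 -1.8 ]
```

drive_tool(
  deltas=[
    {"linear":[0,0,0.001],"rotation":[0,0,0],"grip":1},
    {"linear":[0,0,0.001],"rotation":[0,0,0],"grip":0.3},
    {"linear":[0,0,0.001],"rotation":[0,0,0],"grip":0.2},
    {"linear":[0,0,0.001],"rotation":[0,0,0],"grip":0.2},
    {"linear":[0,0,0.001],"rotation":[0,0,0],"grip":0.2},
    {"linear":[0,0,-0.02],"rotation":[0,0,0],"grip":0.2},
    {"linear":[0,0,-0.06],"rotation":[0,0,0],"grip":0},
    {"linear":[0,0,-0.1],"rotation":[0,0,0],"grip":0},
    {"linear":[0,0,-0.14],"rotation":[0,0,0],"grip":0},
    {"linear":[0,0,-0.15],"rotation":[0,0,0],"grip":0},
  ],
)

```text
time_s: 11.83
tcp_pos: [0.6352, -0.0324, 0.1913]
ee_rot: [-0.053, 0.999, -0.001, 0.004]
wrist_force: [-0.4, -0.6, -0.1]
width: 0.992
gripper_force: 0.0
```

Run:
```python
from h import *
st(); c=shot('wrist','r1.png')
q=w2px(c,[(.6378,-.0326,.03)])[0]; print(q)
for t in (22,32,40): print(fit(c,q,.03,D,[.106],t))
t=shot('top')
for n,p,y in [('orange',(.4374,.3856),-.165),('cream',(.4347,-.4016),-.193),('sand',(.5621,.3125),.0865)]:
    print(n,fit(t,w2px(t,[(*p,.012)])[0],.012,D,[y]))
plan([(.430,-.4007,.18,-.193+np.pi)])
```

```text
t 11.83 tcp [ 0.6352 -0.0324  0.1913] yaw -3.0362 tilt [ 0.009 -0.001 -1.   ] F [-0.4 -0.6 -0.1] w 0.992 gf 0.0 j [-0.12  0.54  1.46 -0.    1.13 -1.8 ]
[314.41187997 225.22165351]
(array([ 0.6498, -0.02  ,  1.4207]), 22.52, 924)
(array([ 0.6569, -0.0521, -1.1224]), 77.47, 1288)
(array([ 0.6722, -0.0404, -0.072 ]), 81.69, 1339)
orange (array([ 0.4373,  0.3855, -0.1728]), 1.06, 77)
cream (array([ 0.4347, -0.4017, -0.1825]), 0.82, 78)
sand (array([0.3964, 0.4479, 0.0477]), 654.58, 5217)
lin [ 0.2417 -0.3449  0.0071] rotz 17.1
```

drive_tool(
  deltas=[
    {"linear":[0.02,-0.03,0],"rotation":[0,0,4],"grip":0},
    {"linear":[0.045,-0.064,0],"rotation":[0,0,8],"grip":0},
    {"linear":[0.067,-0.096,0],"rotation":[0,0,12],"grip":0},
    {"linear":[0.09,-0.128,0],"rotation":[0,0,17],"grip":0},
    {"linear":[0.112,-0.16,0],"rotation":[0,0,17],"grip":0},
    {"linear":[0.135,-0.192,0],"rotation":[0,0,17],"grip":0},
    {"linear":[0.157,-0.224,0],"rotation":[0,0,17],"grip":0},
    {"linear":[0.18,-0.256,0],"rotation":[0,0,17],"grip":0},
    {"linear":[0.202,-0.288,0],"rotation":[0,0,17],"grip":0},
    {"linear":[0.225,-0.32,0],"rotation":[0,0,17],"grip":0},
  ],
)

```text
time_s: 12.77
tcp_pos: [0.441, -0.3749, 0.1823]
ee_rot: [0.096, 0.995, 0.001, -0.001]
wrist_force: [0.5, -0.5, 1.1]
width: 1.005
gripper_force: 0.0
```

drive_tool(
  deltas=[
    {"linear":[0.019,-0.024,0.005],"rotation":[0,0,0],"grip":0},
    {"linear":[0.019,-0.024,0.005],"rotation":[0,0,0],"grip":0},
    {"linear":[0.019,-0.024,0.005],"rotation":[0,0,0],"grip":0},
  ],
)

```text
time_s: 13.02
tcp_pos: [0.418, -0.3942, 0.1772]
ee_rot: [0.097, 0.995, 0.001, -0.001]
wrist_force: [-0.9, 0.5, 0.3]
width: 1.002
gripper_force: 0.0
```

Run:
```python
from h import *
find((.4347,-.4016,.012),-.19,fn='g2.png',tols=(22,32,42))
t=shot('top')
print('sand',px2w(t,(221,218),.012), fit(t,(221,222),.012,D,[.08]))
q=w2px(t,[(.5621,.3125,.012)])[0].astype(int);print(q)
cv2.imwrite('pics/t2.png',cv2.resize(t['image'][145:335,140:510,::-1],(740,380)))
```

```text
t 13.02 tcp [ 0.418  -0.3942  0.1772] yaw 2.9475 tilt [-0.002  0.003 -1.   ] F [-0.9  0.5  0.3] w 1.002 gf 0.0 j [-0.84  0.46  1.64  0.    1.05 -2.21]
seed px [308.60112668 246.03318592]
22 (array([ 0.4355, -0.3995, -0.1813]), 2.27, 281)
32 (array([ 0.4352, -0.3993, -0.1904]), 1.93, 282)
42 (array([ 0.4351, -0.3994, -0.195 ]), 1.66, 282)
box px [311. 246.]
lin [-0.0119 -0.0026  0.0778] rotz 0.1
lin [-0.0119 -0.0026  0.1618] rotz 0.1
sand [0.56178663 0.31117938 0.012     ] (array([0.4099, 0.4542, 0.0016]), 681.58, 3254)
[220 217]
```

View pics/t2.png

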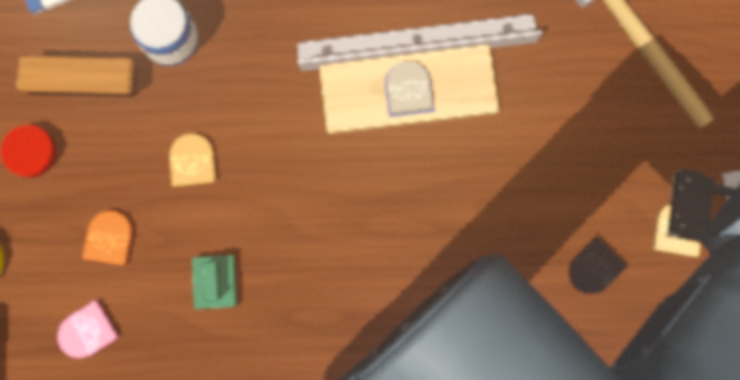

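drive_tool(
  deltas=[
    {"linear":[-0.012,-0.002,0.04],"rotation":[0,0,0],"grip":0},
    {"linear":[-0.012,-0.002,0.08],"rotation":[0,0,0],"grip":0},
    {"linear":[-0.012,-0.002,0.12],"rotation":[0,0,0],"grip":0},
    {"linear":[-0.012,-0.002,0.145],"rotation":[0,0,0],"grip":0},
    {"linear":[-0.012,-0.002,0.158],"rotation":[0,0,0],"grip":0},
    {"linear":[-0.012,-0.002,0.1618],"rotation":[0,0,0],"grip":0},
    {"linear":[-0.012,-0.002,0.1618],"rotation":[0,0,0],"grip":0},
    {"linear":[-0.012,-0.002,0.1618],"rotation":[0,0,0],"grip":0},
  ],
)

```text
time_s: 13.78
tcp_pos: [0.4319, -0.3987, 0.0191]
ee_rot: [0.095, 0.995, -0.001, 0.001]
wrist_force: [0.9, -1.1, -0.5]
width: 0.998
gripper_force: 0.0
```

drive_tool(
  deltas=[
    {"linear":[0,0,0],"rotation":[0,0,0],"grip":1},
    {"linear":[0,0,0],"rotation":[0,0,0],"grip":1},
    {"linear":[0,0,0],"rotation":[0,0,0],"grip":1},
    {"linear":[0,0,0],"rotation":[0,0,0],"grip":1},
    {"linear":[0,0,0],"rotation":[0,0,0],"grip":1},
    {"linear":[0,0,0],"rotation":[0,0,0],"grip":1},
    {"linear":[0,0,-0.01],"rotation":[0,0,0],"grip":1},
    {"linear":[0,0,-0.04],"rotation":[0,0,0],"grip":1},
    {"linear":[0,0,-0.08],"rotation":[0,0,0],"grip":1},
    {"linear":[0,0,-0.11],"rotation":[0,0,0],"grip":1},
  ],
  newtons=30,
)

```text
time_s: 14.62
tcp_pos: [0.4311, -0.3984, 0.1306]
ee_rot: [0.096, 0.995, -0.0, 0.0]
wrist_force: [0.8, -1.0, -0.4]
width: 0.618
gripper_force: 30.0
```

```bash
cat >> h.py <<'E'
W=.106; U=np.array([np.cos(W),np.sin(W)]); V=np.array([-np.sin(W),np.cos(W)]); C0=np.array([.6378,-.0326])
def toplace(z,off=-.005,hi=.13):
    p=C0+off*U; st(); plan([(*p,hi,W+np.pi),(*p,z,W+np.pi)])
def uv():
    e=robot.get_obs()['tcp_pos'][:2]-C0; print('tcp uv',np.round([e@U,e@V],4))
E
python3 - <<'E'
from h import *
c=shot('wrist','h2.png'); print(fit(c,w2px(c,[(*robot.get_obs()['tcp_pos'][:2],.12)])[0],.1188,D,[-.19],32))
toplace(.0475)
E
```

```text
(array([ 0.4341, -0.3966, -0.1973]), 5.98, 699)
t 14.67 tcp [ 0.4329 -0.4003  0.1361] yaw 2.9502 tilt [ 0.006 -0.007 -1.   ] F [ 2.9 -2.6  5.6] w 0.621 gf 30.0 j [-0.83  0.53  1.64 -0.    0.97 -2.2 ]
lin [-0.1264  0.3985  0.0061] rotz -17.0
lin [-0.1264  0.3985  0.0886] rotz -17.0
```

drive_tool(
  deltas=[
    {"linear":[-0.012,0.036,0],"rotation":[0,0,-3],"grip":1},
    {"linear":[-0.024,0.072,0],"rotation":[0,0,-6],"grip":1},
    {"linear":[-0.036,0.108,0],"rotation":[0,0,-9],"grip":1},
    {"linear":[-0.048,0.144,0],"rotation":[0,0,-12],"grip":1},
    {"linear":[-0.06,0.18,0],"rotation":[0,0,-15],"grip":1},
    {"linear":[-0.072,0.216,0],"rotation":[0,0,-17],"grip":1},
    {"linear":[-0.084,0.252,0],"rotation":[0,0,-17],"grip":1},
    {"linear":[-0.096,0.288,0],"rotation":[0,0,-17],"grip":1},
    {"linear":[-0.108,0.324,0],"rotation":[0,0,-17],"grip":1},
    {"linear":[-0.12,0.36,0.005],"rotation":[0,0,-17],"grip":1},
  ],
)

```text
time_s: 15.5
tcp_pos: [0.6184, -0.0659, 0.1239]
ee_rot: [-0.053, 0.999, -0.0, 0.001]
wrist_force: [0.5, -1.2, -1.3]
width: 0.619
gripper_force: 30.0
```

```bash
python3 -c "
from h import *
toplace(.046,hi=.11)"
```

```text
t 15.5 tcp [ 0.6184 -0.0659  0.1239] yaw -3.0363 tilt [ 0.002 -0.    -1.   ] F [ 0.5 -1.2 -1.3] w 0.619 gf 30.0 j [-0.18  0.6   1.55 -0.    0.99 -1.86]
lin [-0.0178  0.0311  0.0139] rotz -0.0
lin [-0.0178  0.0311  0.0779] rotz -0.0
```

drive_tool(
  deltas=[
    {"linear":[-0.01,0.02,0.01],"rotation":[0,0,0],"grip":1},
    {"linear":[-0.017,0.03,0.014],"rotation":[0,0,0],"grip":1},
    {"linear":[-0.0178,0.031,0.014],"rotation":[0,0,0],"grip":1},
    {"linear":[-0.0178,0.031,0.014],"rotation":[0,0,0],"grip":1},
    {"linear":[-0.0178,0.031,0.014],"rotation":[0,0,0],"grip":1},
    {"linear":[-0.0178,0.031,0.014],"rotation":[0,0,0],"grip":1},
  ],
)

```text
time_s: 16.0
tcp_pos: [0.6315, -0.0365, 0.1092]
ee_rot: [-0.052, 0.999, -0.0, 0.0]
wrist_force: [-0.3, 0.9, -1.5]
width: 0.621
gripper_force: 30.0
```

```bash
cat >> h.py <<'E'
def held(fn,zg,pl=None):
    """v/u of held lift's straight end top corners by edges near tool; picture saved"""
    c=shot('wrist',fn); o=robot.get_obs()['tcp_pos']; z=o[2]-zg+.012
    y=C0-.035*U; c4=[]
    q=w2px(c,[(*(o[:2]+.005*U-.02*U),z)])[0]
    r=fit(c,q,z,D,[W],32); print('held fit',r); 
    print('exp corners',np.round(w2px(c,[(*(o[:2]-.030*U+s*.029*V),z) for s in(-1,1)])))
E
python3 - <<'E'
from h import *
toplace(.046,hi=.11);uv();held('h3.png',.016)
E
```

```text
t 16.0 tcp [ 0.6315 -0.0365  0.1092] yaw -3.0379 tilt [ 0. -0. -1.] F [-0.3  0.9 -1.5] w 0.621 gf 30.0 j [-0.13  0.64  1.52 -0.    0.98 -1.81]
lin [-0.0016  0.0033 -0.0008] rotz -0.1
lin [-0.0016  0.0033  0.0632] rotz -0.1
tcp uv [-0.0066 -0.0033]
held fit (array([ 0.6166, -0.0246,  0.0436]), 16.53, 1307)
exp corners [[237. 234.]
 [391. 234.]]
```

View pics/h3.png

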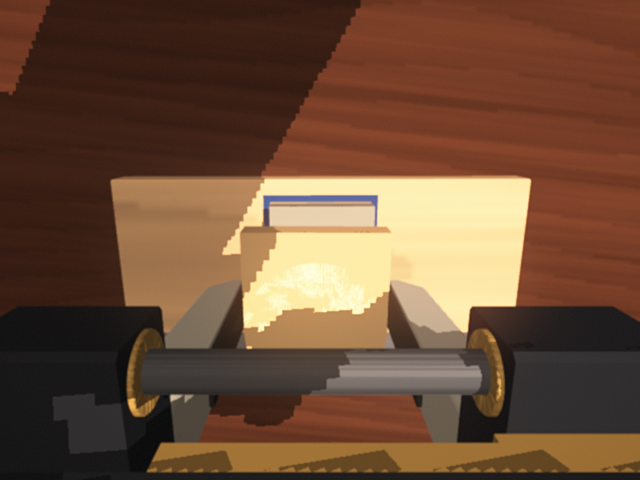

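drive_tool(
  deltas=[
    {"linear":[-0.002,0.0027,0.02],"rotation":[0,0,0],"grip":1},
    {"linear":[-0.002,0.0027,0.04],"rotation":[0,0,0],"grip":1},
    {"linear":[-0.002,0.0027,0.055],"rotation":[0,0,0],"grip":1},
    {"linear":[-0.002,0.0027,0.06],"rotation":[0,0,0],"grip":1},
    {"linear":[-0.002,0.0027,0.06],"rotation":[0,0,0],"grip":1},
    {"linear":[-0.002,0.0027,0.06],"rotation":[0,0,0],"grip":1},
  ],
)

```text
time_s: 16.55
tcp_pos: [0.6335, -0.0329, 0.0492]
ee_rot: [-0.052, 0.999, -0.0, 0.0]
wrist_force: [0.2, 0.2, -0.8]
width: 0.62
gripper_force: 30.0
```

drive_tool(
  deltas=[
    {"linear":[0,0,0.0015],"rotation":[0,0,0],"grip":1},
    {"linear":[0,0,0.0015],"rotation":[0,0,0],"grip":1},
    {"linear":[0,0,0.0015],"rotation":[0,0,0],"grip":1},
  ],
)

```text
time_s: 16.8
tcp_pos: [0.6336, -0.0324, 0.0475]
ee_rot: [-0.052, 0.999, -0.0, 0.0]
wrist_force: [0.4, -0.9, -0.3]
width: 0.62
gripper_force: 30.0
```

```bash
python3 -c "
from h import *
st();uv()"
```

```text
t 16.8 tcp [ 0.6336 -0.0324  0.0475] yaw -3.0366 tilt [ 0. -0. -1.] F [ 0.4 -0.9 -0.3] w 0.62 gf 30.0 j [-0.12  0.73  1.54 -0.    0.87 -1.8 ]
tcp uv [-0.0041  0.0007]
```

drive_tool(
  deltas=[
    {"linear":[0.0009,-0.001,0.0005],"rotation":[0,0,0],"grip":1},
    {"linear":[0.0009,-0.001,0.0015],"rotation":[0,0,0],"grip":1},
    {"linear":[0.0009,-0.001,0.0015],"rotation":[0,0,0],"grip":1},
  ],
)

```text
time_s: 17.05
tcp_pos: [0.6334, -0.033, 0.0474]
ee_rot: [-0.053, 0.999, 0.0, 0.001]
wrist_force: [-3.8, 2.9, 13.9]
width: 0.618
gripper_force: 30.0
```

drive_tool(
  deltas=[
    {"linear":[0,0,0.0004],"rotation":[0,0,0],"grip":0.32},
    {"linear":[0,0,0.0004],"rotation":[0,0,0],"grip":0.2},
    {"linear":[0,0,0],"rotation":[0,0,0],"grip":0.2},
    {"linear":[0,0,0],"rotation":[0,0,0],"grip":0.2},
    {"linear":[0,0,-0.02],"rotation":[0,0,0],"grip":0.2},
    {"linear":[0,0,-0.06],"rotation":[0,0,0],"grip":0},
    {"linear":[0,0,-0.1],"rotation":[0,0,0],"grip":0},
    {"linear":[0,0,-0.14],"rotation":[0,0,0],"grip":0},
    {"linear":[0,0,-0.14],"rotation":[0,0,0],"grip":0},
    {"linear":[0,0,-0.14],"rotation":[0,0,0],"grip":0},
  ],
)

```text
time_s: 17.88
tcp_pos: [0.6336, -0.0333, 0.1878]
ee_rot: [-0.053, 0.999, -0.0, 0.002]
wrist_force: [-0.6, -0.1, -1.1]
width: 0.997
gripper_force: 0.0
```

Run:
```python
from h import *
st();uv(); c=shot('wrist','r2.png'); cv2.imwrite('pics/r2c.png',cv2.resize(c['image'][120:360,180:460,::-1],(700,600)))
t=shot('top'); print('sand',fit(t,(236,227),.012,D,[.05]),fit(t,(236,227),.012,D,[.05],30))
plan([(.535,.265,.18,np.pi+.05)])
```

```text
t 17.88 tcp [ 0.6336 -0.0333  0.1878] yaw -3.0363 tilt [ 0.004 -0.001 -1.   ] F [-0.6 -0.1 -1.1] w 0.997 gf 0.0 j [-0.13  0.55  1.47 -0.    1.13 -1.8 ]
tcp uv [-0.0043 -0.0003]
sand (array([0.5437, 0.2713, 0.1002]), 1.09, 75) (array([0.5437, 0.2712, 0.0643]), 0.83, 78)
lin [0.0652 0.3067 0.0045] rotz 3.2
```

View pics/r2c.png

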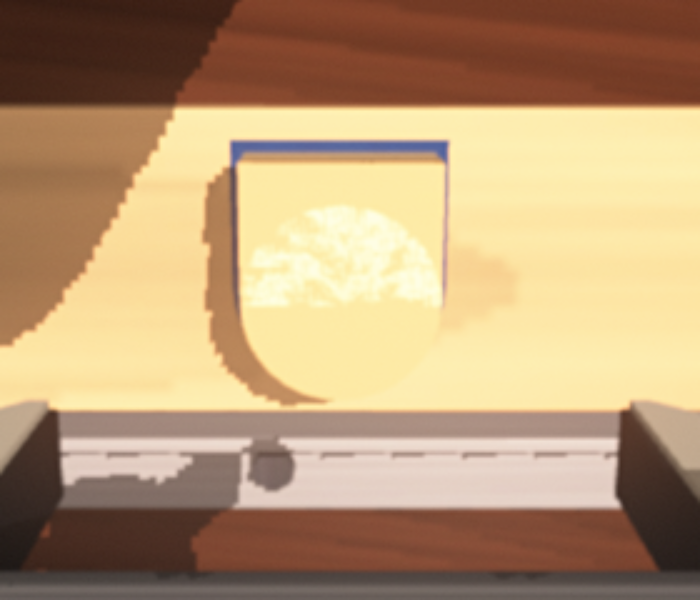

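drive_tool(
  deltas=[
    {"linear":[0.006,0.03,0],"rotation":[0,0,0],"grip":0},
    {"linear":[0.012,0.065,0],"rotation":[0,0,0],"grip":0},
    {"linear":[0.02,0.1,0],"rotation":[0,0,1],"grip":0},
    {"linear":[0.027,0.14,0],"rotation":[0,0,2],"grip":0},
    {"linear":[0.035,0.18,0],"rotation":[0,0,2],"grip":0},
    {"linear":[0.043,0.22,0],"rotation":[0,0,2],"grip":0},
    {"linear":[0.052,0.26,0],"rotation":[0,0,2],"grip":0},
    {"linear":[0.059,0.295,0.005],"rotation":[0,0,2],"grip":0},
    {"linear":[0.061,0.312,0.005],"rotation":[0,0,2],"grip":0},
    {"linear":[0.061,0.312,0.005],"rotation":[0,0,2],"grip":0},
  ],
)

```text
time_s: 18.82
tcp_pos: [0.5372, 0.2735, 0.1784]
ee_rot: [-0.037, 0.999, -0.0, -0.002]
wrist_force: [0.7, -0.1, -0.1]
width: 1.003
gripper_force: 0.0
```

drive_tool(
  deltas=[
    {"linear":[0,0,0],"rotation":[0,0,0],"grip":0},
    {"linear":[0,0,0],"rotation":[0,0,0],"grip":0},
  ],
)

```text
time_s: 18.98
tcp_pos: [0.5392, 0.2697, 0.1795]
ee_rot: [-0.035, 0.999, -0.0, -0.001]
wrist_force: [1.1, -0.3, -0.6]
width: 1.0
gripper_force: 0.0
```

Run:
```python
from h import *
find((.5437,.2713,.012),.08,fn='g3.png',tols=(22,28,34,42))
```

```text
t 18.98 tcp [0.5392 0.2697 0.1795] yaw -3.0717 tilt [-0.002 -0.001 -1.   ] F [ 1.1 -0.3 -0.6] w 1.0 gf 0.0 j [ 0.39  0.5   1.56 -0.    1.08 -1.25]
seed px [316.36377266 228.34349269]
22 (array([0.5436, 0.2732, 0.0928]), 0.5, 284)
28 (array([0.5436, 0.2732, 0.0964]), 0.38, 283)
34 (array([0.5435, 0.2731, 0.0939]), 0.31, 283)
42 (array([0.5435, 0.273 , 0.095 ]), 0.27, 287)
box px [319. 228.]
lin [0.0007 0.0031 0.0799] rotz -1.5
lin [0.0007 0.0031 0.1639] rotz -1.5
```

drive_tool(
  deltas=[
    {"linear":[0.0007,0.003,0.04],"rotation":[0,0,-1.5],"grip":0},
    {"linear":[0.0007,0.003,0.08],"rotation":[0,0,-1.5],"grip":0},
    {"linear":[0.0007,0.003,0.12],"rotation":[0,0,-1.5],"grip":0},
    {"linear":[0.0007,0.003,0.145],"rotation":[0,0,-1.5],"grip":0},
    {"linear":[0.0007,0.003,0.16],"rotation":[0,0,-1.5],"grip":0},
    {"linear":[0.0007,0.003,0.1635],"rotation":[0,0,-1.5],"grip":0},
    {"linear":[0.0007,0.003,0.1635],"rotation":[0,0,-1.5],"grip":0},
    {"linear":[0.0007,0.003,0.1635],"rotation":[0,0,-1.5],"grip":0},
    {"linear":[0.0007,0.003,0.1635],"rotation":[0,0,-1.5],"grip":0},
  ],
)

```text
time_s: 19.78
tcp_pos: [0.5392, 0.2734, 0.0182]
ee_rot: [-0.048, 0.999, 0.0, 0.001]
wrist_force: [-0.3, 0.7, -0.4]
width: 0.997
gripper_force: 0.0
```

drive_tool(
  deltas=[
    {"linear":[0,0,0],"rotation":[0,0,0],"grip":1},
    {"linear":[0,0,0],"rotation":[0,0,0],"grip":1},
    {"linear":[0,0,0],"rotation":[0,0,0],"grip":1},
    {"linear":[0,0,0],"rotation":[0,0,0],"grip":1},
    {"linear":[0,0,0],"rotation":[0,0,0],"grip":1},
    {"linear":[0,0,0],"rotation":[0,0,0],"grip":1},
    {"linear":[0,0,-0.01],"rotation":[0,0,0],"grip":1},
    {"linear":[0,0,-0.04],"rotation":[0,0,0],"grip":1},
    {"linear":[0,0,-0.08],"rotation":[0,0,0],"grip":1},
    {"linear":[0,0,-0.11],"rotation":[0,0,0],"grip":1},
  ],
  newtons=30,
)

```text
time_s: 20.62
tcp_pos: [0.5385, 0.2737, 0.1301]
ee_rot: [-0.048, 0.999, 0.0, 0.0]
wrist_force: [0.7, -0.8, 0.3]
width: 0.618
gripper_force: 30.0
```

Run:
```python
from h import *
toplace(.058)
```

```text
t 20.62 tcp [0.5385 0.2737 0.1301] yaw -3.045 tilt [ 0.001  0.    -1.   ] F [ 0.7 -0.8  0.3] w 0.618 gf 30.0 j [ 0.39  0.56  1.6   0.    0.98 -1.27]
lin [-6.430e-02 -3.145e-01  1.000e-04] rotz -0.5
lin [-0.0643 -0.3145  0.0721] rotz -0.5
```

drive_tool(
  deltas=[
    {"linear":[-0.007,-0.035,0],"rotation":[0,0,0],"grip":1},
    {"linear":[-0.014,-0.07,0],"rotation":[0,0,-0.5],"grip":1},
    {"linear":[-0.022,-0.11,0],"rotation":[0,0,-0.5],"grip":1},
    {"linear":[-0.03,-0.15,0],"rotation":[0,0,-0.5],"grip":1},
    {"linear":[-0.038,-0.19,0],"rotation":[0,0,-0.5],"grip":1},
    {"linear":[-0.046,-0.225,0],"rotation":[0,0,-0.5],"grip":1},
    {"linear":[-0.053,-0.26,0],"rotation":[0,0,-0.5],"grip":1},
    {"linear":[-0.06,-0.295,0.005],"rotation":[0,0,-0.5],"grip":1},
    {"linear":[-0.0643,-0.3145,0.01],"rotation":[0,0,-0.5],"grip":1},
    {"linear":[-0.0643,-0.3145,0.02],"rotation":[0,0,-0.5],"grip":1},
  ],
)

```text
time_s: 21.45
tcp_pos: [0.6341, -0.0372, 0.1084]
ee_rot: [-0.051, 0.999, -0.001, 0.001]
wrist_force: [-0.1, 0.5, -0.9]
width: 0.62
gripper_force: 30.0
```

drive_tool(
  deltas=[
    {"linear":[0,0,0],"rotation":[0,0,0],"grip":1},
    {"linear":[0,0,0],"rotation":[0,0,0],"grip":1},
    {"linear":[0,0,0],"rotation":[0,0,0],"grip":1},
  ],
)

```text
time_s: 21.7
tcp_pos: [0.6325, -0.032, 0.1077]
ee_rot: [-0.053, 0.999, 0.0, 0.0]
wrist_force: [-0.0, -0.7, -1.0]
width: 0.619
gripper_force: 30.0
```

Run:
```python
from h import *
toplace(.062);uv();held('h4.png',.018)
c=cv2.imread('pics/h4.png'); g=cv2.cvtColor(c,cv2.COLOR_BGR2GRAY).astype(int)
print('rows',g[212:246:1,300]); print('cols',g[250,228:252],g[250,380:404]); print('held/cream',g[205:240,340])
```

```text
t 21.7 tcp [ 0.6325 -0.032   0.1077] yaw -3.0351 tilt [ 0.  0. -1.] F [-0.  -0.7 -1. ] w 0.619 gf 30.0 j [-0.12  0.64  1.52  0.    0.98 -1.8 ]
lin [-0.0002 -0.0012 -0.0223] rotz 0.0
lin [-0.0002 -0.0012  0.0457] rotz 0.0
tcp uv [-0.0052  0.0012]
held fit (array([ 0.6078, -0.0264,  0.5423]), 19.52, 1754)
exp corners [[238. 233.]
 [390. 233.]]
rows [235 234 235 235 235 235 234 235 234 234 235 235 235 236 237 221 168 145
 147 146 147 151 182 208 212 210 210 210 212 210 210 211 211 210]
cols [225 225 224 223 223 223 224 223 224 226 225 209 158 124 121 122 123 124
 125 124 123 124 125 124] [211 212 211 212 211 211 212 212 212 211 215 225 232 233 233 233 233 233
 233 233 234 233 234 233]
held/cream [168 179 212 235 236 235 235 235 235 235 235 235 235 235 235 235 235 235
 235 235 236 237 221 168 147 150 149 149 153 184 211 213 212 211 210]
```

drive_tool(
  deltas=[
    {"linear":[0,-0.0012,0.02],"rotation":[0,0,0],"grip":1},
    {"linear":[0,-0.0012,0.035],"rotation":[0,0,0],"grip":1},
    {"linear":[0,-0.0012,0.044],"rotation":[0,0,0],"grip":1},
    {"linear":[0,-0.0012,0.0455],"rotation":[0,0,0],"grip":1},
    {"linear":[0,-0.0012,0.0455],"rotation":[0,0,0],"grip":1},
    {"linear":[0,-0.0012,0.0455],"rotation":[0,0,0],"grip":1},
  ],
)

```text
time_s: 22.25
tcp_pos: [0.6332, -0.0342, 0.0625]
ee_rot: [-0.053, 0.999, -0.0, 0.001]
wrist_force: [0.7, -0.3, 0.1]
width: 0.617
gripper_force: 30.0
```

drive_tool(
  deltas=[
    {"linear":[0,0,0.001],"rotation":[0,0,0],"grip":1},
    {"linear":[0,0,0.001],"rotation":[0,0,0],"grip":1},
  ],
)

```text
time_s: 22.42
tcp_pos: [0.6331, -0.0344, 0.0613]
ee_rot: [-0.053, 0.999, -0.0, 0.001]
wrist_force: [-0.1, -0.0, -0.8]
width: 0.621
gripper_force: 30.0
```

```bash
python3 -c "
from h import *
st();uv()"
```

```text
t 22.42 tcp [ 0.6331 -0.0344  0.0613] yaw -3.0364 tilt [ 0.001 -0.    -1.   ] F [-0.1 -0.  -0.8] w 0.621 gf 30.0 j [-0.13  0.7   1.54 -0.    0.9  -1.8 ]
tcp uv [-0.0049 -0.0013]
```

drive_tool(
  deltas=[
    {"linear":[0,0.0012,0.0005],"rotation":[0,0,0],"grip":1},
    {"linear":[0,0.0012,0.001],"rotation":[0,0,0],"grip":1},
    {"linear":[0,0.0012,0.001],"rotation":[0,0,0],"grip":1},
  ],
)

```text
time_s: 22.67
tcp_pos: [0.6326, -0.0332, 0.0597]
ee_rot: [-0.053, 0.999, -0.0, 0.0]
wrist_force: [0.7, 0.1, -1.3]
width: 0.62
gripper_force: 30.0
```

drive_tool(
  deltas=[
    {"linear":[0,0,0.0005],"rotation":[0,0,0],"grip":1},
    {"linear":[0,0,0.001],"rotation":[0,0,0],"grip":1},
  ],
)

```text
time_s: 22.83
tcp_pos: [0.6327, -0.0332, 0.0592]
ee_rot: [-0.053, 0.999, -0.0, 0.0]
wrist_force: [-4.4, -0.2, 10.4]
width: 0.619
gripper_force: 30.0
```

```bash
python3 -c "
from h import *
st();uv()"
```

```text
t 22.83 tcp [ 0.6327 -0.0332  0.0592] yaw -3.0364 tilt [ 0.  0. -1.] F [-4.4 -0.2 10.4] w 0.619 gf 30.0 j [-0.13  0.71  1.54  0.    0.89 -1.8 ]
tcp uv [-0.0051 -0.0001]
```

Contact; release and go towards the orange lift.

drive_tool(
  deltas=[
    {"linear":[0,0,0],"rotation":[0,0,0],"grip":0.32},
    {"linear":[0,0,0],"rotation":[0,0,0],"grip":0.2},
    {"linear":[0,0,0],"rotation":[0,0,0],"grip":0.2},
    {"linear":[0,0,0],"rotation":[0,0,0],"grip":0.2},
    {"linear":[0,0,-0.02],"rotation":[0,0,0],"grip":0.2},
    {"linear":[0,0,-0.06],"rotation":[0,0,0],"grip":0},
    {"linear":[0,0,-0.1],"rotation":[0,0,0],"grip":0},
    {"linear":[0,0,-0.12],"rotation":[0,0,0],"grip":0},
    {"linear":[0,0,-0.12],"rotation":[0,0,0],"grip":0},
    {"linear":[0,0,-0.12],"rotation":[0,0,0],"grip":0},
  ],
)

```text
time_s: 23.67
tcp_pos: [0.633, -0.0333, 0.1795]
ee_rot: [-0.053, 0.999, -0.0, 0.001]
wrist_force: [-0.4, 0.4, -0.5]
width: 1.0
gripper_force: 0.0
```

Run:
```python
from h import *
st(); c=shot('wrist','r3.png')
q=w2px(c,[(*C0,.054)])[0]
for tl in (10,14,22): print(fit(c,q-[0,0],.054,D,[W],tl))
t=shot('top'); print('orange',fit(t,(194,266),.012,D,[-.17],30), 'weight',px2w(t,(247,286),.02))
plan([(.4325,.3864,.18,np.pi-.17)])
```

```text
t 23.67 tcp [ 0.633  -0.0333  0.1795] yaw -3.0364 tilt [ 0.002 -0.    -1.   ] F [-0.4  0.4 -0.5] w 1.0 gf 0.0 j [-0.13  0.55  1.47  0.    1.11 -1.8 ]
(array([ 0.6379, -0.0317,  0.1068]), 0.68, 320)
(array([ 0.6398, -0.0181,  1.4573]), 12.67, 566)
(array([ 0.6336, -0.0359, -0.0915]), 39.79, 1216)
orange (array([ 0.4372,  0.3859, -0.1669]), 0.95, 80) weight [0.37043668 0.23579105 0.02      ]
lin [ 0.1544  0.4382 -0.0027] rotz 15.8
```

drive_tool(
  deltas=[
    {"linear":[0.012,0.034,0],"rotation":[0,0,2],"grip":0},
    {"linear":[0.025,0.07,0],"rotation":[0,0,6],"grip":0},
    {"linear":[0.037,0.106,0],"rotation":[0,0,10],"grip":0},
    {"linear":[0.05,0.142,0],"rotation":[0,0,14],"grip":0},
    {"linear":[0.063,0.178,0],"rotation":[0,0,15.8],"grip":0},
    {"linear":[0.076,0.214,0],"rotation":[0,0,15.8],"grip":0},
    {"linear":[0.088,0.25,0],"rotation":[0,0,15.8],"grip":0},
    {"linear":[0.101,0.286,0],"rotation":[0,0,15.8],"grip":0},
    {"linear":[0.114,0.322,0],"rotation":[0,0,15.8],"grip":0},
    {"linear":[0.126,0.358,0],"rotation":[0,0,15.8],"grip":0},
  ],
)

```text
time_s: 24.6
tcp_pos: [0.468, 0.3107, 0.1771]
ee_rot: [0.085, 0.996, -0.001, -0.001]
wrist_force: [0.7, -0.7, 0.7]
width: 0.998
gripper_force: 0.0
```

```bash
python3 -c "
from h import *
st();plan([(.4325,.3864,.18,np.pi-.17)])"
```

```text
t 24.6 tcp [0.468  0.3107 0.1771] yaw 2.971 tilt [-0.002 -0.001 -1.   ] F [ 0.7 -0.7  0.7] w 0.998 gf 0.0 j [ 0.5   0.44  1.67 -0.    1.03 -0.9 ]
lin [ 0.0478  0.0686 -0.0029] rotz -0.0
```

drive_tool(
  deltas=[
    {"linear":[0.024,0.034,0],"rotation":[0,0,0],"grip":0},
    {"linear":[0.0478,0.0686,0],"rotation":[0,0,0],"grip":0},
    {"linear":[0.0478,0.0686,0],"rotation":[0,0,0],"grip":0},
    {"linear":[0.0478,0.0686,0],"rotation":[0,0,0],"grip":0},
    {"linear":[0.0478,0.0686,0],"rotation":[0,0,0],"grip":0},
  ],
)

```text
time_s: 25.02
tcp_pos: [0.434, 0.3846, 0.1774]
ee_rot: [0.085, 0.996, -0.001, -0.001]
wrist_force: [0.2, 0.1, -0.4]
width: 1.003
gripper_force: 0.0
```

Run:
```python
from h import *
find((.4372,.3859,.012),-.167,fn='g4.png',tols=(22,28,34,42))
```

```text
t 25.02 tcp [0.434  0.3846 0.1774] yaw 2.9715 tilt [-0.002 -0.002 -1.   ] F [ 0.2  0.1 -0.4] w 1.003 gf 0.0 j [ 0.65  0.47  1.63 -0.    1.05 -0.76]
seed px [317.04308166 226.92090768]
22 (array([ 0.4367,  0.387 , -0.1696]), 0.95, 282)
28 (array([ 0.4368,  0.3871, -0.1715]), 0.72, 284)
34 (array([ 0.4366,  0.3872, -0.1697]), 0.36, 287)
42 (array([ 0.4368,  0.4057, -0.5818]), 21.07, 919)
box px [319. 226.]
lin [0.0034 0.0033 0.0777] rotz -0.1
lin [0.0034 0.0033 0.1617] rotz -0.1
```

drive_tool(
  deltas=[
    {"linear":[0.003,0.003,0.04],"rotation":[0,0,0],"grip":0},
    {"linear":[0.003,0.003,0.08],"rotation":[0,0,0],"grip":0},
    {"linear":[0.003,0.003,0.12],"rotation":[0,0,0],"grip":0},
    {"linear":[0.003,0.003,0.145],"rotation":[0,0,0],"grip":0},
    {"linear":[0.003,0.003,0.157],"rotation":[0,0,0],"grip":0},
    {"linear":[0.003,0.003,0.161],"rotation":[0,0,0],"grip":0},
    {"linear":[0.003,0.003,0.161],"rotation":[0,0,0],"grip":0},
    {"linear":[0.003,0.003,0.161],"rotation":[0,0,0],"grip":0},
    {"linear":[0.003,0.003,0.161],"rotation":[0,0,0],"grip":0},
  ],
)

```text
time_s: 25.82
tcp_pos: [0.4328, 0.3892, 0.0194]
ee_rot: [0.085, 0.996, 0.001, 0.001]
wrist_force: [-0.0, -0.4, 0.7]
width: 1.0
gripper_force: 0.0
```

drive_tool(
  deltas=[
    {"linear":[0,0,0],"rotation":[0,0,0],"grip":1},
    {"linear":[0,0,0],"rotation":[0,0,0],"grip":1},
    {"linear":[0,0,0],"rotation":[0,0,0],"grip":1},
    {"linear":[0,0,0],"rotation":[0,0,0],"grip":1},
    {"linear":[0,0,0],"rotation":[0,0,0],"grip":1},
    {"linear":[0,0,0],"rotation":[0,0,0],"grip":1},
    {"linear":[0,0,-0.01],"rotation":[0,0,0],"grip":1},
    {"linear":[0,0,-0.04],"rotation":[0,0,0],"grip":1},
    {"linear":[0,0,-0.08],"rotation":[0,0,0],"grip":1},
    {"linear":[0,0,-0.12],"rotation":[0,0,0],"grip":1},
  ],
  newtons=30,
)

```text
time_s: 26.65
tcp_pos: [0.4313, 0.3883, 0.1392]
ee_rot: [0.085, 0.996, -0.001, -0.001]
wrist_force: [0.9, -0.2, -0.3]
width: 0.621
gripper_force: 30.0
```

Run:
```python
from h import *
toplace(.072)
```

```text
t 26.65 tcp [0.4313 0.3883 0.1392] yaw 2.971 tilt [-0.001 -0.001 -1.   ] F [ 0.9 -0.2 -0.3] w 0.621 gf 30.0 j [ 0.65  0.51  1.65  0.    0.97 -0.75]
lin [-0.2702 -0.3811  0.0092] rotz -15.8
lin [-0.2702 -0.3811  0.0672] rotz -15.8
```

drive_tool(
  deltas=[
    {"linear":[-0.02,-0.029,0],"rotation":[0,0,-2],"grip":1},
    {"linear":[-0.043,-0.06,0],"rotation":[0,0,-6],"grip":1},
    {"linear":[-0.065,-0.092,0],"rotation":[0,0,-10],"grip":1},
    {"linear":[-0.088,-0.124,0],"rotation":[0,0,-14],"grip":1},
    {"linear":[-0.11,-0.155,0],"rotation":[0,0,-15.8],"grip":1},
    {"linear":[-0.133,-0.187,0],"rotation":[0,0,-15.8],"grip":1},
    {"linear":[-0.155,-0.219,0],"rotation":[0,0,-15.8],"grip":1},
    {"linear":[-0.178,-0.25,0],"rotation":[0,0,-15.8],"grip":1},
    {"linear":[-0.2,-0.282,0],"rotation":[0,0,-15.8],"grip":1},
    {"linear":[-0.222,-0.314,0],"rotation":[0,0,-15.8],"grip":1},
  ],
)

```text
time_s: 27.48
tcp_pos: [0.5978, 0.0397, 0.1384]
ee_rot: [-0.053, 0.999, 0.0, 0.0]
wrist_force: [-0.1, 0.4, -0.2]
width: 0.621
gripper_force: 30.0
```

Run:
```python
from h import *
toplace(.072,hi=.12)
```

```text
t 27.48 tcp [0.5978 0.0397 0.1384] yaw -3.0364 tilt [ 0.  0. -1.] F [-0.1  0.4 -0.2] w 0.621 gf 30.0 j [-0.01  0.55  1.6   0.    0.99 -1.69]
lin [-0.0272 -0.0761  0.0184] rotz -0.0
lin [-0.0272 -0.0761  0.0664] rotz -0.0
```

drive_tool(
  deltas=[
    {"linear":[-0.012,-0.034,0],"rotation":[0,0,0],"grip":1},
    {"linear":[-0.022,-0.062,0],"rotation":[0,0,0],"grip":1},
    {"linear":[-0.027,-0.075,0.01],"rotation":[0,0,0],"grip":1},
    {"linear":[-0.0272,-0.0761,0.0184],"rotation":[0,0,0],"grip":1},
    {"linear":[-0.0272,-0.0761,0.0184],"rotation":[0,0,0],"grip":1},
    {"linear":[-0.0272,-0.0761,0.0184],"rotation":[0,0,0],"grip":1},
    {"linear":[-0.0272,-0.0761,0.0184],"rotation":[0,0,0],"grip":1},
  ],
)

```text
time_s: 28.07
tcp_pos: [0.6319, -0.0297, 0.1194]
ee_rot: [-0.053, 0.999, 0.0, -0.0]
wrist_force: [0.5, -0.2, 0.6]
width: 0.618
gripper_force: 30.0
```

Run:
```python
from h import *
toplace(.0735,hi=.12);uv();held('h5.png',.0185)
g=cv2.cvtColor(cv2.imread('pics/h5.png'),cv2.COLOR_BGR2HSV).astype(int)[:,:,0]
g2=cv2.cvtColor(cv2.imread('pics/h5.png'),cv2.COLOR_BGR2GRAY).astype(int)
print('rows',g2[215:246,300]); print('cols',g2[245,228:250],g2[245,380:402])
```

```text
t 28.07 tcp [ 0.6319 -0.0297  0.1194] yaw -3.0349 tilt [-0.001  0.    -1.   ] F [ 0.5 -0.2  0.6] w 0.618 gf 30.0 j [-0.12  0.62  1.52  0.    1.   -1.8 ]
lin [-0.0006 -0.0035 -0.0006] rotz 0.0
lin [-0.0006 -0.0035  0.0459] rotz 0.0
tcp uv [-0.0056  0.0035]
held fit (array([ 0.6056, -0.0312,  0.0365]), 10.36, 499)
exp corners [[238. 233.]
 [390. 233.]]
rows [210 211 211 210 211 211 210 210 212 212 212 210 188 130 109 112 113 112
 121 145 161 162 162 161 161 160 161 161 160 161 160]
cols [226 227 227 229 222 191 144 131 132 132 132 124 104  95  96  96  96  97
  98  97  97  98] [165 165 165 166 165 165 165 165 165 165 177 211 235 236 234 234 234 234
 235 234 234 235]
```

drive_tool(
  deltas=[
    {"linear":[-0.0005,-0.0033,0.02],"rotation":[0,0,0],"grip":1},
    {"linear":[-0.0005,-0.0033,0.035],"rotation":[0,0,0],"grip":1},
    {"linear":[-0.0005,-0.0033,0.043],"rotation":[0,0,0],"grip":1},
    {"linear":[-0.0005,-0.0033,0.0445],"rotation":[0,0,0],"grip":1},
    {"linear":[-0.0005,-0.0033,0.0445],"rotation":[0,0,0],"grip":1},
    {"linear":[-0.0005,-0.0033,0.0445],"rotation":[0,0,0],"grip":1},
    {"linear":[-0.0005,-0.0033,0.0445],"rotation":[0,0,0],"grip":1},
  ],
)

```text
time_s: 28.7
tcp_pos: [0.6337, -0.0343, 0.0758]
ee_rot: [-0.053, 0.999, -0.0, 0.001]
wrist_force: [-0.3, 0.2, -1.0]
width: 0.622
gripper_force: 30.0
```

```bash
python3 -c "
from h import *
st();uv()"
```

```text
t 28.7 tcp [ 0.6337 -0.0343  0.0758] yaw -3.0361 tilt [ 0.002 -0.    -1.   ] F [-0.3  0.2 -1. ] w 0.622 gf 30.0 j [-0.13  0.68  1.53 -0.    0.92 -1.8 ]
tcp uv [-0.0042 -0.0013]
```

drive_tool(
  deltas=[
    {"linear":[0.0007,0.0013,0.001],"rotation":[0,0,0],"grip":1},
    {"linear":[0.0007,0.0013,0.002],"rotation":[0,0,0],"grip":1},
    {"linear":[0.0007,0.0013,0.002],"rotation":[0,0,0],"grip":1},
  ],
)

```text
time_s: 28.95
tcp_pos: [0.6323, -0.0331, 0.0728]
ee_rot: [-0.053, 0.999, -0.0, 0.0]
wrist_force: [-0.5, 0.2, 0.0]
width: 0.618
gripper_force: 30.0
```

drive_tool(
  deltas=[
    {"linear":[0,0,0.001],"rotation":[0,0,0],"grip":1},
    {"linear":[0,0,0.001],"rotation":[0,0,0],"grip":1},
  ],
)

```text
time_s: 29.12
tcp_pos: [0.6324, -0.0332, 0.0717]
ee_rot: [-0.053, 0.999, 0.0, 0.0]
wrist_force: [0.1, -1.0, 0.3]
width: 0.616
gripper_force: 30.0
```

```bash
python3 -c "
from h import *
st();uv()"
```

```text
t 29.12 tcp [ 0.6324 -0.0332  0.0717] yaw -3.0364 tilt [ 0.  0. -1.] F [ 0.1 -1.   0.3] w 0.616 gf 30.0 j [-0.13  0.69  1.54  0.    0.91 -1.8 ]
tcp uv [-0.0054 -0.    ]
```

drive_tool(
  deltas=[
    {"linear":[-0.0003,0,0.0005],"rotation":[0,0,0],"grip":1},
    {"linear":[-0.0003,0,0.001],"rotation":[0,0,0],"grip":1},
  ],
)

```text
time_s: 29.28
tcp_pos: [0.6325, -0.0332, 0.0717]
ee_rot: [-0.053, 0.999, -0.0, -0.0]
wrist_force: [-7.5, 0.1, 15.1]
width: 0.62
gripper_force: 30.0
```

drive_tool(
  deltas=[
    {"linear":[0,0,0],"rotation":[0,0,0],"grip":0.32},
    {"linear":[0,0,0],"rotation":[0,0,0],"grip":0.2},
    {"linear":[0,0,0],"rotation":[0,0,0],"grip":0.2},
    {"linear":[0,0,0],"rotation":[0,0,0],"grip":0.2},
    {"linear":[0,0,-0.02],"rotation":[0,0,0],"grip":0.2},
    {"linear":[0,0,-0.06],"rotation":[0,0,0],"grip":0},
    {"linear":[0,0,-0.1],"rotation":[0,0,0],"grip":0},
    {"linear":[0,0,-0.12],"rotation":[0,0,0],"grip":0},
    {"linear":[0,0,-0.12],"rotation":[0,0,0],"grip":0},
    {"linear":[0,0,-0.12],"rotation":[0,0,0],"grip":0},
  ],
)

```text
time_s: 30.12
tcp_pos: [0.633, -0.0332, 0.1916]
ee_rot: [-0.053, 0.999, -0.0, 0.001]
wrist_force: [-0.1, 0.1, 0.1]
width: 0.995
gripper_force: 0.0
```

Run:
```python
from h import *
st(); c=shot('wrist','r4.png')
q=w2px(c,[(*C0,.066)])[0]
for tl in (10,16,22,30): print(fit(c,q,.066,D,[W],tl))
t=shot('top')
q=(248,288)
for tl in (15,25): 
    r=fit(t,q,.02,rect(.07,.056),[0],tl); print('weight',r)
plan([(.37,.236,.2,np.pi)])
```

```text
t 30.12 tcp [ 0.633  -0.0332  0.1916] yaw -3.0364 tilt [ 0.002 -0.    -1.   ] F [-0.1  0.1  0.1] w 0.995 gf 0.0 j [-0.13  0.54  1.46 -0.    1.14 -1.8 ]
(array([ 0.6587, -0.0212,  0.9382]), 6.92, 335)
(array([ 0.6584, -0.0294,  0.185 ]), 8.9, 452)
(array([ 0.6381, -0.0324,  0.1055]), 0.54, 330)
(array([ 0.6388, -0.0379,  0.0926]), 6.6, 384)
weight (array([0.371 , 0.2373, 0.0658]), 12.44, 89)
weight (array([0.3719, 0.2367, 0.0283]), 6.88, 78)
lin [ 0.2323  0.2951 -0.0107] rotz 6.0
```

drive_tool(
  deltas=[
    {"linear":[0.024,0.03,0],"rotation":[0,0,2],"grip":0},
    {"linear":[0.05,0.063,0],"rotation":[0,0,4],"grip":0},
    {"linear":[0.075,0.095,0],"rotation":[0,0,6],"grip":0},
    {"linear":[0.1,0.127,0],"rotation":[0,0,6],"grip":0},
    {"linear":[0.125,0.159,0],"rotation":[0,0,6],"grip":0},
    {"linear":[0.15,0.191,-0.005],"rotation":[0,0,6],"grip":0},
    {"linear":[0.175,0.222,-0.01],"rotation":[0,0,6],"grip":0},
    {"linear":[0.2,0.254,-0.01],"rotation":[0,0,6],"grip":0},
    {"linear":[0.22,0.28,-0.01],"rotation":[0,0,6],"grip":0},
    {"linear":[0.2323,0.2951,-0.01],"rotation":[0,0,6],"grip":0},
  ],
)

```text
time_s: 31.05
tcp_pos: [0.3678, 0.2372, 0.1995]
ee_rot: [-0.001, 1.0, -0.0, -0.001]
wrist_force: [-0.8, -0.6, -0.8]
width: 0.998
gripper_force: 0.0
```

drive_tool(
  deltas=[
    {"linear":[0,0,0],"rotation":[0,0,0],"grip":0},
    {"linear":[0,0,0],"rotation":[0,0,0],"grip":0},
  ],
)

```text
time_s: 31.22
tcp_pos: [0.3698, 0.2361, 0.1998]
ee_rot: [-0.001, 1.0, -0.001, -0.001]
wrist_force: [0.0, 0.3, 0.2]
width: 1.001
gripper_force: 0.0
```

Run:
```python
from h import *
st(); c=shot('wrist','wt.png')
h=cv2.cvtColor(c['image'],cv2.COLOR_RGB2HSV); m=((h[...,0]>55)&(h[...,0]<95)&(h[...,1]>60)).astype(np.uint8)
cs=max(cv2.findContours(m,cv2.RETR_EXTERNAL,cv2.CHAIN_APPROX_NONE)[0],key=cv2.contourArea); print(cv2.boundingRect(cs))
im=c['image'][:,:,::-1]; x,y,w,hh=cv2.boundingRect(cs); print(w2px(c,[(.37,.236,.02)]))
k=im[max(0,y-10):y+hh+10,max(0,x-10):x+w+10]; s=min(700/k.shape[1],580/k.shape[0]); print(k.shape,s); cv2.imwrite('pics/wtc.png',cv2.resize(k,None,fx=s,fy=s))
```

```text
t 31.22 tcp [0.3698 0.2361 0.1998] yaw -3.1391 tilt [-0.002 -0.001 -1.   ] F [0.  0.3 0.2] w 1.001 gf 0.0 j [ 0.46  0.19  1.96 -0.    0.99 -1.11]
(282, 175, 73, 90)
[[314.55238823 219.50432214]]
(110, 93, 3) 5.2727272727272725
```

View pics/wtc.png

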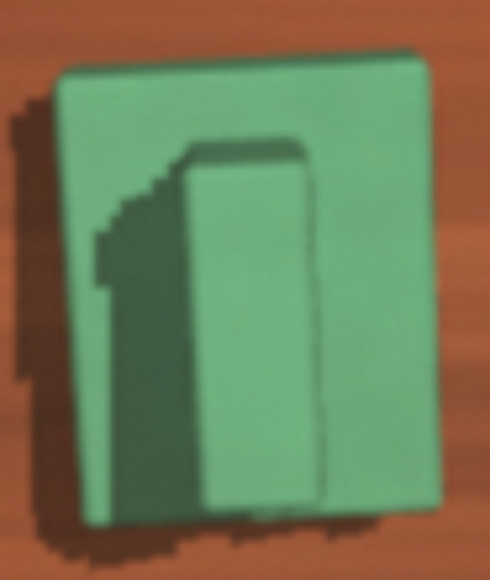

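Run:
```python
from h import *
c=robot.camera('wrist'); s=5.2727
for n,pl,z in [('base',[(58,75),(428,60),(440,510),(85,525)],.02),('bar',[(186,163),(303,160),(322,503),(204,510)],.048)]:
    P=np.array([px2w(c,(x/s+272-.4,y/s+165-.4),z)[:2] for x,y in pl]); m=P.mean(0)
    d=P[3]-P[0]; e=P[2]-P[1]; l=P[0]-P[1]; print(n,np.round(m,4),'len',np.linalg.norm(d),np.linalg.norm(e),'wid',np.linalg.norm(l),'yaw',np.arctan2(*(d+e)[::-1]),np.arctan2(l[0],-l[1]))
    if n=='base': mb=m; yaw=np.arctan2(*(d+e)[::-1])
st(); w=yaw+np.pi
plan([(*mb,.12,w),(*mb,.0395,w)])
```

```text
base [0.3721 0.2396] len 0.06940666493587802 0.06919016850340938 wid 0.0544611511176123 yaw 0.04714772319293518 0.042545597855580396
bar [0.3718 0.2394] len 0.049416484153233575 0.048833816976680024 wid 0.01592808521106841 yaw 0.05705834603564573 0.028027044760550016
t 31.32 tcp [0.3709 0.2354 0.2001] yaw -3.1413 tilt [-0.001 -0.001 -1.   ] F [0.2 0.2 0.2] w 0.998 gf 0.0 j [ 0.46  0.19  1.96 -0.    0.99 -1.11]
lin [-0.0012  0.0041  0.0801] rotz -2.7
lin [-0.0012  0.0041  0.1606] rotz -2.7
```

drive_tool(
  deltas=[
    {"linear":[-0.001,0.004,0.03],"rotation":[0,0,-2.7],"grip":0},
    {"linear":[-0.001,0.004,0.07],"rotation":[0,0,-2.7],"grip":0},
    {"linear":[-0.001,0.004,0.11],"rotation":[0,0,-2.7],"grip":0},
    {"linear":[-0.001,0.004,0.14],"rotation":[0,0,-2.7],"grip":0},
    {"linear":[-0.001,0.004,0.155],"rotation":[0,0,-2.7],"grip":0},
    {"linear":[-0.001,0.004,0.161],"rotation":[0,0,-2.7],"grip":0},
    {"linear":[-0.001,0.004,0.161],"rotation":[0,0,-2.7],"grip":0},
    {"linear":[-0.001,0.004,0.161],"rotation":[0,0,-2.7],"grip":0},
  ],
)

```text
time_s: 31.98
tcp_pos: [0.3723, 0.2396, 0.0402]
ee_rot: [-0.023, 1.0, 0.0, 0.0]
wrist_force: [0.3, 0.0, 0.4]
width: 0.999
gripper_force: 0.0
```

drive_tool(
  deltas=[
    {"linear":[0,0,0],"rotation":[0,0,0],"grip":1},
    {"linear":[0,0,0],"rotation":[0,0,0],"grip":1},
    {"linear":[0,0,0],"rotation":[0,0,0],"grip":1},
    {"linear":[0,0,0],"rotation":[0,0,0],"grip":1},
    {"linear":[0,0,0],"rotation":[0,0,0],"grip":1},
    {"linear":[0,0,0],"rotation":[0,0,0],"grip":1},
    {"linear":[0,0,0],"rotation":[0,0,0],"grip":1},
    {"linear":[0,0,0],"rotation":[0,0,0],"grip":1},
    {"linear":[0,0,0],"rotation":[0,0,0],"grip":1},
    {"linear":[0,0,0],"rotation":[0,0,0],"grip":1},
  ],
  newtons=45,
)

```text
time_s: 32.82
tcp_pos: [0.3716, 0.2399, 0.0397]
ee_rot: [-0.024, 1.0, -0.0, -0.0]
wrist_force: [0.2, 0.3, -0.8]
width: 0.33
gripper_force: 0.0
```

```bash
python3 -c "
from h import *
st()"
```

```text
t 32.82 tcp [0.3716 0.2399 0.0397] yaw -3.094 tilt [-0. -0. -1.] F [ 0.2  0.3 -0.8] w 0.33 gf 0.0 j [ 0.47  0.49  2.06  0.    0.59 -1.15]
```

Still closing; continue, then lift.

drive_tool(
  deltas=[
    {"linear":[0,0,0],"rotation":[0,0,0],"grip":1},
    {"linear":[0,0,0],"rotation":[0,0,0],"grip":1},
    {"linear":[0,0,0],"rotation":[0,0,0],"grip":1},
    {"linear":[0,0,0],"rotation":[0,0,0],"grip":1},
    {"linear":[0,0,-0.005],"rotation":[0,0,0],"grip":1},
    {"linear":[0,0,-0.02],"rotation":[0,0,0],"grip":1},
    {"linear":[0,0,-0.05],"rotation":[0,0,0],"grip":1},
    {"linear":[0,0,-0.08],"rotation":[0,0,0],"grip":1},
    {"linear":[0,0,-0.11],"rotation":[0,0,0],"grip":1},
    {"linear":[0,0,-0.12],"rotation":[0,0,0],"grip":1},
  ],
  newtons=45,
)

```text
time_s: 33.65
tcp_pos: [0.3725, 0.2404, 0.1633]
ee_rot: [-0.024, 1.0, 0.001, 0.002]
wrist_force: [1.9, 0.4, -5.7]
width: 0.192
gripper_force: 45.0
```

Run:
```python
from h import *
toplace(.1065,off=0,hi=.16)
```

```text
t 33.65 tcp [0.3725 0.2404 0.1633] yaw -3.0939 tilt [ 0.004  0.002 -1.   ] F [ 1.9  0.4 -5.7] w 0.192 gf 45.0 j [ 0.47  0.25  1.99  0.    0.9  -1.15]
lin [-0.252  -0.2853  0.0033] rotz -3.3
lin [-0.252  -0.2853  0.0568] rotz -3.3
```

drive_tool(
  deltas=[
    {"linear":[-0.018,-0.02,0],"rotation":[0,0,-1],"grip":1},
    {"linear":[-0.042,-0.048,0],"rotation":[0,0,-2],"grip":1},
    {"linear":[-0.068,-0.077,0],"rotation":[0,0,-3.3],"grip":1},
    {"linear":[-0.094,-0.106,0],"rotation":[0,0,-3.3],"grip":1},
    {"linear":[-0.12,-0.136,0],"rotation":[0,0,-3.3],"grip":1},
    {"linear":[-0.146,-0.165,0],"rotation":[0,0,-3.3],"grip":1},
    {"linear":[-0.172,-0.195,0],"rotation":[0,0,-3.3],"grip":1},
    {"linear":[-0.198,-0.224,0],"rotation":[0,0,-3.3],"grip":1},
    {"linear":[-0.22,-0.25,0],"rotation":[0,0,-3.3],"grip":1},
    {"linear":[-0.237,-0.268,0],"rotation":[0,0,-3.3],"grip":1},
  ],
)

```text
time_s: 34.48
tcp_pos: [0.6221, -0.0191, 0.1592]
ee_rot: [-0.052, 0.999, -0.0, -0.0]
wrist_force: [0.2, -0.4, -5.3]
width: 0.194
gripper_force: 45.0
```

drive_tool(
  deltas=[
    {"linear":[-0.0155,-0.0168,0.01],"rotation":[0,0,0],"grip":1},
    {"linear":[-0.0155,-0.0168,0.015],"rotation":[0,0,0],"grip":1},
    {"linear":[-0.0155,-0.0168,0.02],"rotation":[0,0,0],"grip":1},
    {"linear":[-0.0155,-0.0168,0.02],"rotation":[0,0,0],"grip":1},
    {"linear":[-0.0155,-0.0168,0.02],"rotation":[0,0,0],"grip":1},
    {"linear":[-0.0155,-0.0168,0.02],"rotation":[0,0,0],"grip":1},
  ],
)

```text
time_s: 34.98
tcp_pos: [0.638, -0.0309, 0.1402]
ee_rot: [-0.053, 0.999, 0.0, 0.0]
wrist_force: [0.4, 0.4, -4.6]
width: 0.19
gripper_force: 45.0
```

Run:
```python
from h import *
toplace(.1065,off=0,hi=.14); uv(); c=shot('wrist','wp.png')
h=cv2.cvtColor(c['image'],cv2.COLOR_RGB2HSV); m=((h[...,0]>55)&(h[...,0]<95)&(h[...,1]>60)).astype(np.uint8)
cs=max(cv2.findContours(m,cv2.RETR_EXTERNAL,cv2.CHAIN_APPROX_NONE)[0],key=cv2.contourArea); print(cv2.boundingRect(cs))
o=robot.get_obs()['tcp_pos']; z=o[2]-.0395+.02
for s in(-1,1): print(w2px(c,[(*(o[:2]-.035*U+s*.028*V),z)]))
ys=[cs[cs[:,0,0]==x,0,1].min() for x in range(265,366,10) if (cs[:,0,0]==x).any()]; print(ys)
for y in (245,260,275): 
    xs=np.where(m[y])[0]; print(y,xs.min(),xs.max())
```

```text
t 34.98 tcp [ 0.638  -0.0309  0.1402] yaw -3.0355 tilt [ 0.  0. -1.] F [ 0.4  0.4 -4.6] w 0.19 gf 45.0 j [-0.12  0.61  1.49  0.    1.05 -1.8 ]
lin [ 0.0004 -0.0017  0.0002] rotz 0.0
lin [ 0.0004 -0.0017  0.0337] rotz 0.0
tcp uv [0.0004 0.0017]
(250, 214, 126, 134)
[[245.59054621 213.39336681]]
[[382.31017724 213.50423522]]
[np.int32(224), np.int32(214), np.int32(214), np.int32(214), np.int32(214), np.int32(214), np.int32(214), np.int32(215), np.int32(216), np.int32(229), np.int32(271)]
245 250 357
260 251 361
275 252 369
```

Run:
```python
from h import *
c=robot.camera('wrist'); o=robot.get_obs()['tcp_pos']; uv()
for z in (o[2]-.0395,o[2]-.0195):
    for s in(-1,1): print(np.round(w2px(c,[(*(o[:2]-.035*U+s*.028*V),z)]),1))
g=c['image'][...,1].astype(int); r=c['image'][...,0].astype(int)
for x in (280,315,345): print(x,'g',g[200:232,x],'r',r[200:232,x])
print('L',g[232,236:260],r[232,236:260]); print('R',g[232,370:392],r[232,370:392])
```

```text
tcp uv [0.0006 0.0014]
[[252.6 205. ]]
[[375.6 205.1]]
[[245.6 213.2]]
[[382.3 213.3]]
280 g [133 134 133 132 133 131 118  94  90  91  92  93  95 103 128 147 150 149
 146 148 146 146 147 146 148 148 146 147 145 145 144 145] r [245 245 245 245 247 248 230 121  70  75  77  78  78  80  93 102 103 102
 100 102 100 100 102 100 100 101  98  99  97  98  97  99]
315 g [135 134 134 135 135 134 119  94  90  91  94  95  94 105 127 145 148 150
 147 146 144 146 144 145 145 143 144 145 143 146 143 144] r [245 245 245 245 247 249 231 123  70  76  80  79  79  83  93 102 103 104
 103 102 100 101 100 101 100  99  99 100  97 100  97  97]
345 g [137 137 138 136 138 134 122  96  93  96  94  95  95 105 127 144 148 147
 145 146 148 144 145 147 147 145 146 147 145 146 146 145] r [247 246 247 246 248 249 234 129  78  86  86  87  86  90 100 109 111 110
 108 107 110 107 109 109 108 107 107 108 107 108 107 106]
L [122 120 118 120 119 118 120 120 119 119 121 116 104  78  76  79  81  79
  78  80  79  78  79  93] [164 162 161 163 162 161 163 163 162 162 164 160 136  81  62  67  68  67
  66  67  66  66  66  72]
R [150 148 150 150 149 150 149 150 150 147 141 144 180 221 227 225 225 225
 226 229 230 231] [122 121 124 123 123 124 125 126 126 125 120 148 231 255 253 252 252 252
 252 253 253 253]
```

drive_tool(
  deltas=[
    {"linear":[0.0008,-0.0014,0.01],"rotation":[0,0,0],"grip":1},
    {"linear":[0.0008,-0.0014,0.02],"rotation":[0,0,0],"grip":1},
    {"linear":[0.0008,-0.0014,0.028],"rotation":[0,0,0],"grip":1},
    {"linear":[0.0008,-0.0014,0.031],"rotation":[0,0,0],"grip":1},
    {"linear":[0.0008,-0.0014,0.031],"rotation":[0,0,0],"grip":1},
    {"linear":[0.0008,-0.0014,0.031],"rotation":[0,0,0],"grip":1},
  ],
)

```text
time_s: 35.58
tcp_pos: [0.6377, -0.0331, 0.1085]
ee_rot: [-0.053, 0.999, 0.0, -0.0]
wrist_force: [1.1, 0.7, -4.8]
width: 0.191
gripper_force: 45.0
```

```bash
python3 -c "
from h import *
st();uv()"
```

```text
t 35.58 tcp [ 0.6377 -0.0331  0.1085] yaw -3.0364 tilt [-0.  0. -1.] F [ 1.1  0.7 -4.8] w 0.191 gf 45.0 j [-0.12  0.65  1.51 -0.    0.99 -1.8 ]
tcp uv [-0.0002 -0.0005]
```

drive_tool(
  deltas=[
    {"linear":[0,0.0004,0.001],"rotation":[0,0,0],"grip":1},
    {"linear":[0,0.0004,0.002],"rotation":[0,0,0],"grip":1},
    {"linear":[0,0.0004,0.002],"rotation":[0,0,0],"grip":1},
  ],
)

```text
time_s: 35.83
tcp_pos: [0.6377, -0.0327, 0.1069]
ee_rot: [-0.053, 0.999, -0.0, 0.0]
wrist_force: [0.3, 0.6, -5.6]
width: 0.188
gripper_force: 45.0
```

drive_tool(
  deltas=[
    {"linear":[0,0,0.0005],"rotation":[0,0,0],"grip":1},
    {"linear":[0,0,0.001],"rotation":[0,0,0],"grip":1},
  ],
)

```text
time_s: 36.0
tcp_pos: [0.6377, -0.0327, 0.1059]
ee_rot: [-0.053, 0.999, 0.0, 0.0]
wrist_force: [0.1, 0.2, -5.9]
width: 0.19
gripper_force: 45.0
```

drive_tool(
  deltas=[
    {"linear":[0,0,0.0004],"rotation":[0,0,0],"grip":1},
    {"linear":[0,0,0.0008],"rotation":[0,0,0],"grip":1},
  ],
)

```text
time_s: 36.17
tcp_pos: [0.6378, -0.0327, 0.1058]
ee_rot: [-0.053, 0.999, -0.0, 0.0]
wrist_force: [-5.1, 0.5, 7.4]
width: 0.188
gripper_force: 45.0
```

Contact; open gently and rise.

drive_tool(
  deltas=[
    {"linear":[0,0,0],"rotation":[0,0,0],"grip":0.7},
    {"linear":[0,0,0],"rotation":[0,0,0],"grip":0.6},
    {"linear":[0,0,0],"rotation":[0,0,0],"grip":0.5},
    {"linear":[0,0,0],"rotation":[0,0,0],"grip":0.4},
    {"linear":[0,0,0],"rotation":[0,0,0],"grip":0.4},
    {"linear":[0,0,0],"rotation":[0,0,0],"grip":0.4},
    {"linear":[0,0,-0.02],"rotation":[0,0,0],"grip":0.4},
    {"linear":[0,0,-0.06],"rotation":[0,0,0],"grip":0.4},
    {"linear":[0,0,-0.1],"rotation":[0,0,0],"grip":0.4},
    {"linear":[0,0,-0.14],"rotation":[0,0,0],"grip":0.4},
  ],
)

```text
time_s: 37.0
tcp_pos: [0.6373, -0.0326, 0.2465]
ee_rot: [-0.053, 0.999, 0.0, -0.0]
wrist_force: [-0.1, 0.0, 0.3]
width: 0.599
gripper_force: 0.0
```

drive_tool(
  deltas=[
    {"linear":[0.03,0,0],"rotation":[0,0,0],"grip":0},
    {"linear":[0.06,0,0],"rotation":[0,0,0],"grip":0},
    {"linear":[0.09,0,0],"rotation":[0,0,0],"grip":0},
    {"linear":[0.09,0,0],"rotation":[0,0,0],"grip":0},
    {"linear":[0.09,0,0],"rotation":[0,0,0],"grip":0},
  ],
)

```text
time_s: 37.42
tcp_pos: [0.5475, -0.0423, 0.2455]
ee_rot: [-0.052, 0.999, -0.0, 0.0]
wrist_force: [0.4, 0.5, 0.9]
width: 0.905
gripper_force: 0.0
```

Run:
```python
from h import *
st(); c=shot('wrist','f.png'); im=c['image']
h=cv2.cvtColor(im,cv2.COLOR_RGB2HSV); m=((h[...,0]>55)&(h[...,0]<95)&(h[...,1]>60)).astype(np.uint8)
cs=max(cv2.findContours(m,cv2.RETR_EXTERNAL,cv2.CHAIN_APPROX_NONE)[0],key=cv2.contourArea); print(cv2.boundingRect(cs))
# expected: base bottom/top near corners, board near corners
for n,z,a,b in [('base bot',.066,.035,.028),('base top',.086,.035,.028),('board',.018,.048,.12)]:
    print(n,[np.round(w2px(c,[(*(C0-a*U+s*b*V),z)])[0],1).tolist() for s in(-1,1)])
g=im.astype(int)
x=int(w2px(c,[(*(C0-.048*U),.018)])[0][0]); print('col',x,g[:,x,0].tolist()[100:300:2])
t=shot('top'); s=shot('scene')
print([ (n,np.round(robot.find_in(s,n)[0]['pixel'])) for n in('weight','board') if robot.find_in(s,n)])
q=w2px(c,[(*(C0+.09*V-.02*U),.018)])[0]
a=cv2.resize(im[60:350,150:500,::-1],(480,400)); b=cv2.resize(t['image'][140:235,280:420,::-1],(420,285)); b=cv2.copyMakeBorder(b,0,115,0,0,cv2.BORDER_CONSTANT)
b=b[:,:320]; cv2.imwrite('pics/final.png',np.hstack([a,b]))
```

```text
t 37.42 tcp [ 0.5475 -0.0423  0.2455] yaw -3.0368 tilt [ 0.001 -0.    -1.   ] F [0.4 0.5 0.9] w 0.905 gf 0.0 j [-0.16  0.34  1.64  0.    1.17 -1.84]
(304, 322, 33, 26)
base bot [[280.8, 285.0], [348.7, 285.0]]
base top [[278.9, 294.0], [350.6, 293.9]]
board [[185.4, 253.7], [444.2, 253.6]]
col 314 [77, 79, 78, 88, 115, 136, 154, 153, 154, 153, 154, 153, 148, 146, 146, 145, 140, 141, 147, 152, 148, 145, 138, 139, 141, 150, 162, 160, 158, 161, 161, 161, 166, 166, 163, 162, 158, 154, 153, 152, 144, 145, 153, 160, 162, 164, 161, 151, 146, 145, 146, 156, 166, 169, 166, 158, 157, 162, 170, 178, 180, 176, 173, 167, 160, 172, 184, 185, 178, 178, 176, 169, 171, 171, 192, 241, 244, 255, 255, 255, 255, 255, 198, 134, 239, 197, 235, 240, 233, 229, 227, 216, 225, 251, 110, 116, 118, 132, 145, 143]
[('weight', array([279., 237.])), ('board', array([289., 261.]))]
```

View pics/final.png

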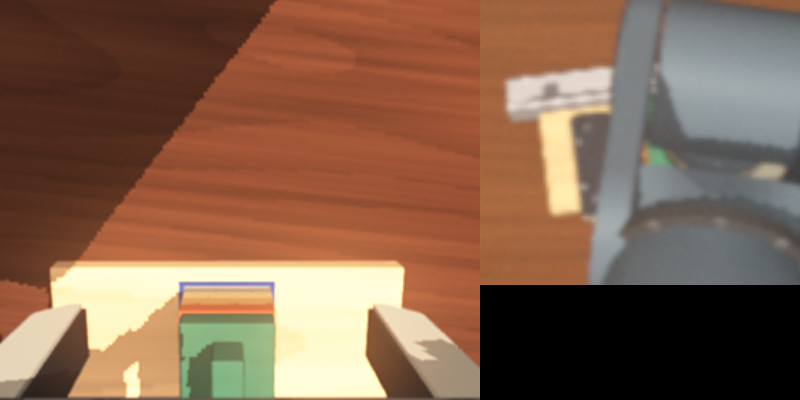

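```bash
python3 -c "
from bench import robot
print(robot.hand_in())"
```

```text
the job is handed in; nothing more can be done
None
```

I've handed the job in, with no result shown. The board lies against the rail, the four lifts (grey, cream, sand, orange-brown) are piled in the outline with round ends to the rail, and the green weight stands upright on top. In the last picture all was square, and the board's near edge was within about a millimetre of its place.

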